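# Load an amplifier housing and bolt it in with a hooked rod

## Robot

A 6-joint arm with a two-finger parallel gripper is mounted at the origin on a cart in front of the work surface, level with it; the furniture and walls round the work are solid. World frame = base frame: x ahead of the robot, y to its left, z up, the work surface at z = 0. Lengths are in m, angles in degrees, forces in N, time in s.
With the tool pointing down it reaches from about 0.4 to 0.825 m from the base axis. Payload 7 kg.
Tool frame: the origin (TCP) lies midway between the tips of the shut fingers; the grasp point (between the pads) lies r.hold_point_z behind it (r.hold_point_z is the distance from the TCP to the grasp point, in m); z points along the fingers, x is the direction in which the jaws open and shut, and the axes are right-handed (so a half turn about z gives the same grasp; the last joint's range is limited). The gripper opens to 88 mm and grips with 3 to 60 N. Pads are 19 mm wide; open, the fingers measure 130 mm over their backs; the gripper's body (78 mm by 193 mm) begins 47 mm behind the grasp point.
Start: joints at [-48.352, 20.546, 0.682, 0, -70.136, -16.507], TCP at [0.287, -0.611, 0.187] pointing down, gripper open.
Joint ranges: [-176.03, 176.03], [-82.01, 121.73], [-58.28, 71.71], [-173.87, 95.51], [-174.79, -0.11], [-173.66, 173.66]. Speed limits (degrees/s): [136.94, 136.94, 172.46, 180, 180, 180].

## Interface

Orientations are given as [roll, pitch, yaw] about the fixed x, y, z axes, in that order (R = Rz(yaw) Ry(pitch) Rx(roll)).
In Python, from plant import get_state, viewer, close_job, r gives the robot as it stands.
- The arm moves only by the tool apply_moves, never from a script. Its argument "plan" is a list of rows, each a list of 3 entries, a list of its own where there are three numbers: the closure in counts, from 0 (fully open) to 255 (shut), then the shift along the tool's x, y, z in units of 50 mm (1.0 is 50 mm), then the turn about the tool's z in units of 6 degrees (1.0 is 6 degrees). A call has 1 to 12 rows; each row shifts and turns the commanded pose from where the row before left it, along the tool's axes as they then stand; what a row does not reach is not made up. A row lasts 1/8 s, in which the tool goes at most 62.5 mm and 10.7 degrees, less where a joint would pass 70% of its speed; a pose out of reach is approached as far as the arm can. A call is refused whole if a number of a shift passes 1 or a number of a turn 1, either way. A call with a gripper value outside its range is refused whole. The fingers move at their own pace and stop on an object; "squeeze" is the grip in N (left out, the last holds). Time passes only in rows, so rows that do not move let the fingers close. It gives the time, the measured TCP pose, the force and the opening at its end, in the units of the state.
- get_state(): the state, without advancing time (a new reading comes with each control period).
- viewer.capture(name): name is "side" or "top"; returns a dict with "frame" (400x640x3 uint8, blue, green, red), "K" (3x3 intrinsics, pixels), "R" (3x3) and "t" (3): a world point X has camera coordinates R X + t. Camera axes: x right, y down, z forward; pixel columns grow to the right and rows downward; lengths in m; the calibration is good to about 2 mm. A picture is of the moment at which its call begins. There is no depth.
- close_job(): hands the job in, once; it reports no verdict.
The state is a dict: "time_s": time; "joints": joint angles; "qd": joint speeds; "joint_torque": joint torques, N m; "tcp_pos": TCP position; "eef_rot": TCP orientation; "contact_force": force on the tool from outside, world axes, zero at the start; "moment": the same for the moment, N m; "gripper_width": finger opening in m.
Only numpy, scipy, OpenCV 4.12 (cv2) and the standard library are available. Lean on these libraries where they do the work, as an engineer would, in place of code of your own. Each camera call takes 0.05 s, during which the arm holds its last target.

## Task

Lay the milled aluminium housing flat in the fixture's pocket, its low ledge toward the hood. Then take the hooked rod from its rest, reach in under the clear-roofed hood with it and draw the bolt toward the front, fully home over the ledge, touching the bolt with the rod only, never with the gripper. Last, lay the rod back level in the two notches of its rest, and leave the loose parts round about where they are.

Things in the scene. Friction and masses are not known exactly. Their poses are not given: they have to be found in the camera images.
- housing_block (a point): Loose bare aluminium housing, 0.2-0.4 kg, 105 mm long (x), 46 wide (y): a main block 73 long and 30 high and, at its +x end, a low ledge 32 long and only 12 high. This point: centre of the main block, 15 mm above the underside, 16 mm toward -x of the middle of the 105 mm; +x points to the ledge. Starts flat on the bench, ledge roughly away from the robot; grip the block across its 46 mm width.
- pocket (a point): Pocket of the fixed fixture (place and yaw vary): centre of its floor, 8 mm above the bench; +x to the hood, z up. 109 (x) by 50 mm (y); black walls 7 mm high with sloped lead-ins up to 11 mm above the floor. Seated, housing_block is at x -16, y 0, z +15 mm from here, ledge toward +x. Fixture base x -74 to 166 mm, 100 wide.
- hood_mouth (a point): Centre of the hood's open front: 66 mm toward +x of the pocket's centre and 52 mm above its floor; axes as the pocket's. The hood runs 100 mm back (+x) from here to a closed back; inside it is 92 mm wide (y +-46 mm), the clear flat roof's underside is 38 mm above this point. A 16 mm wide sight slot in the roof runs over the post. Grippers do not fit in.
- bolt_post (a point): The bolt's upright round post under the hood, diameter 10 mm; this point is on its axis, 60 mm above the bench, and moves with the bolt; axes as the pocket's. The post runs from 30 mm below to 25 mm above this point. With the bolt open it is 52 mm inside the hood's mouth (+x), 10 mm to -y of its middle; pull it toward -x.
- bolt_tongue (a point): Front end of the bolt's flat steel tongue, middle of its underside, 22.5 mm above the bench; moves with the bolt, axes as the pocket's. The tongue is 30 mm wide, 8 thick, 90 long (to +x). Two aluminium guides beside it under the hood reach 32 mm above the bench.
- bolt (a joint): Slide of the bolt in m: 0 = open (back under the hood), grows as it is drawn toward the pocket (the pocket's -x), 0.036 = stop, fully home, its tongue over the housing's ledge. Starts at 0 to 0.006. About 2.5 N of friction; stays where it is left. The tongue cannot pass if the housing is not fully down or is the wrong way round.
- hook_handle (a point): Hooked rod, loose, 0.12 kg: centre of its black handle, 100 mm long (x), 14 wide (y), 20 high (z). From the handle's +x end a straight steel rod of 8 mm diameter runs on along its axis to x = 150 mm, where it bends square to the -y side, level (see hook_end). Starts level in its rest; grip the handle at its middle, across its 14 mm.
- hook_end (a point): Middle of the hooked rod's bent end, 8 mm in diameter: 150 mm toward +x and 13 mm toward -y of hook_handle, at the same height. The bent end points to -y; its tip is at y = -26 mm from the handle's axis.
- rest_seat (a point): Rod's rest, fixed (place and yaw vary): base 120 x 60 mm, 6 thick, two notched upright plates 8 thick at x = -38 and +38 mm. This point: midway between, 50 mm above the bench, where the handle's centre belongs (at the start within 6 mm along x). x runs along the lying rod, +x to its hooked end. Notches 20 mm wide, floor 40 and flared tops 54 mm above the bench.
- housing: The same housing as housing_block; origin at the centre of its underside.
- hook: The same hooked rod as hook_handle; origin on the handle's underside, below its centre.
- relay_module: Bystander, not to be moved: blue potted module 32 x 48 mm, 30 mm high; origin under its centre. It and the housing may have swapped places.
- heat_sink: Bystander, not to be moved: finned heat sink 50 x 50 mm, 23 mm high; origin under its centre.
- solder_spool: Bystander, not to be moved: white spool, diameter 55 mm, 45 mm high; origin under its centre.

How it is judged (in metres and radians):
On the way, in this order (a step that is already met when the one before it is completed fails the run):
1. the housing lies flat and square in the pocket, ledge toward the hood, let go (y of housing_block in the frame of pocket between -0.005 and 0.005 m and x of housing_block in the frame of pocket between -0.021 and -0.011 m and z of housing_block in the frame of pocket below 0.018 m and angle between housing_block's own z axis and vertical below 0.05 rad and angle between the x axis of housing_block and the x axis of pocket, either way round below 0.06 rad and contact force between the fingers and housing below 0.1 N), for 0.2 s.
2. the hooked rod, out of its rest, bears on the bolt (contact force between hook and bolt above 0.5 N and distance between hook_handle and rest_seat above 0.1 m).
3. the bolt is fully home over the ledge (value of joint bolt above 0.031 m), for 0.2 s.
At the end, for the whole second after the job is handed in: The housing lies in the pocket (within 5 mm, flat within 0.05 rad, square within 0.06 rad, ledge toward the hood), the bolt is drawn at least 31 of its 36 mm, and the rod lies at rest in both notches of its rest (within 20 mm along, 6 mm across, 4 mm in height) (y of housing_block in the frame of pocket between -0.005 and 0.005 m and x of housing_block in the frame of pocket between -0.021 and -0.011 m and z of housing_block in the frame of pocket below 0.018 m and angle between housing_block's own z axis and vertical below 0.05 rad and angle between the x axis of housing_block and the x axis of pocket, either way round below 0.06 rad and value of joint bolt above 0.031 m and x of hook_handle in the frame of rest_seat between -0.02 and 0.02 m and y of hook_handle in the frame of rest_seat between -0.006 and 0.006 m and z of hook_handle in the frame of rest_seat between -0.004 and 0.004 m and angle between hook_handle's own z axis and vertical below 0.1 rad and linear speed of each of hook, housing below 0.02 m/s); the robot touches nothing.
It fails at once if the gripper or arm touches the bolt (contact force between any of the fingers, the arm and bolt above 0.5 N).
It fails at once if a loose bystander is moved by more than 20 mm (distance of any of relay_module, heat_sink, solder_spool from where it was at the start of the episode above 0.02 m).
It also fails if it takes over 66 s, if anything falls off the work surface, if the arm or the gripper's body presses on something with over 40 N, if the wrist force passes 120 N, or if a joint passes its speed limit or range.

## Working session

There is one attempt and no reset: what is moved stays moved. The work goes in short steps, Python scripts to look and compute and a tool call to move; the robot and the scene stay as the last step left them, time stands still between calls to the robot, and variables do not carry over. Pictures are saved under pics/ and viewed, and the job is handed in when it is done.

Besides the shell and the picture viewer there is one more tool, called after "Request:" as name(argument=value, ...), one argument or row to a line, values as JSON. apply_moves: Moves the arm, as the interface text tells. Its arguments: {"type":"object","properties":{"plan":{"type":"array","items":{"type":"array"}},"squeeze":{"type":"number"}},"required":["plan"]}

```bash
ls; mkdir -p pics
python3 - <<'E'
from plant import get_state, viewer, r
import cv2,numpy as np
print(get_state()); print(r.hold_point_z)
for n in("side","top"):
    d=viewer.capture(n); cv2.imwrite(f"pics/{n}0.png",d["frame"]); print(n,d["K"].tolist(),d["R"].tolist(),d["t"].tolist())
E
```

```text
pics
{'time_s': 0.0, 'joints': array([-4.83519514e+01,  2.05912630e+01,  6.34359432e-01, -1.65784957e-02,
       -7.01356389e+01, -1.65077859e+01]), 'qd': array([ 0.1393474 ,  0.06457497, -0.05285819,  0.00195848,  0.09706437,
        0.04917   ]), 'joint_torque': array([-6.93799320e-04, -5.82724464e+01,  2.93061680e+01,  6.99759990e+00,
        6.99918033e-03, -1.43747975e-04]), 'tcp_pos': array([ 0.28649674, -0.61058844,  0.18594027]), 'eef_rot': array([-1.79988645e+02, -9.31565591e-02,  1.15134608e+02]), 'contact_force': array([-0.2961959 ,  0.42036202, -0.25062116]), 'moment': array([ 0.00360854, -0.00010506, -0.01957005]), 'gripper_width': 0.0879046396366788}
0.0188
side [[463.23640926336486, 0.0, 324.2922433943365], [0.0, 463.23640926336486, 203.09816842740446], [0.0, 0.0, 1.0]] [[-0.9956907199290858, -0.09059239540696108, 0.019824432943404174], [-0.06961313208737208, 0.5889079932727326, -0.8051964898709317], [0.0612699117682146, -0.8031067135530072, -0.5926766441812964]] [0.5336903238229564, 0.1346586455946431, 1.3224181942944162]
top [[462.6617906600101, 0.0, 322.53302925393524], [0.0, 462.6617906600101, 192.84973607401363], [0.0, 0.0, 1.0]] [[-0.027950342814260804, -0.9996071883399746, 0.0020609113555217205], [-0.9903278414242784, 0.02741045985854001, -0.13601262143739526], [0.13590270356580156, -0.0058425772903220935, -0.9907049608506622]] [-0.02052149273129882, 0.5512099517095405, 1.4108996433102807]
```

View pics/side0.png

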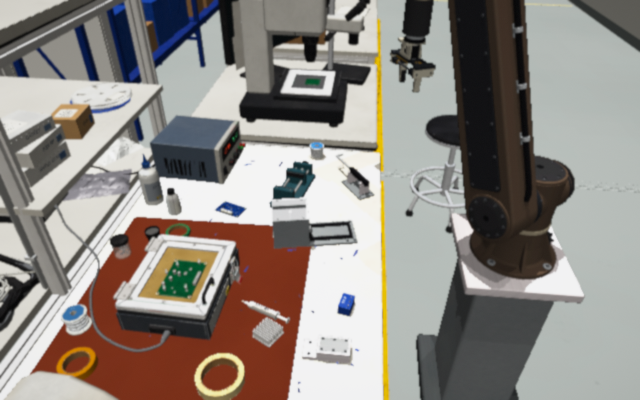

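View pics/top0.png

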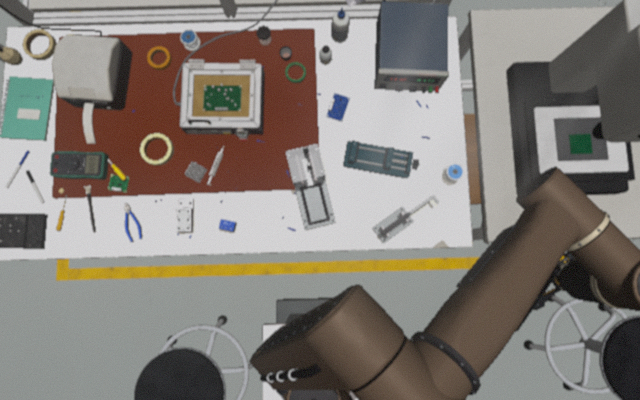

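The overview shows the housing near top (185,216), relay (228,226), fixture (310,185), rest and rod (400,222). Zooming in.

Run:
```python
import cv2
t=cv2.imread("pics/top0.png"); s=cv2.imread("pics/side0.png")
def c(im,x0,y0,x1,y1,f,n): cv2.imwrite(n,cv2.resize(im[y0:y1,x0:x1],None,fx=f,fy=f,interpolation=cv2.INTER_CUBIC))
c(t,160,190,240,245,10,"pics/z_h.png")
c(t,280,140,340,235,6,"pics/z_f.png")
c(t,365,185,445,245,10,"pics/z_r.png")
c(s,260,130,380,270,5,"pics/z_s1.png")
c(s,290,280,370,370,6,"pics/z_s2.png")
```

```text
(no output)
```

View pics/z_h.png

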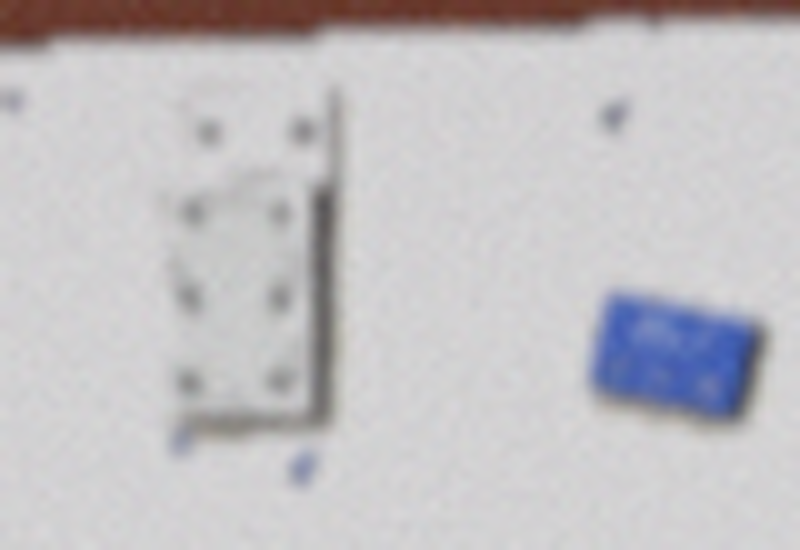

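View pics/z_f.png

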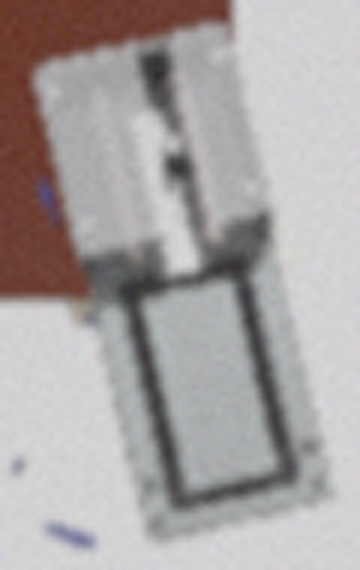

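View pics/z_r.png

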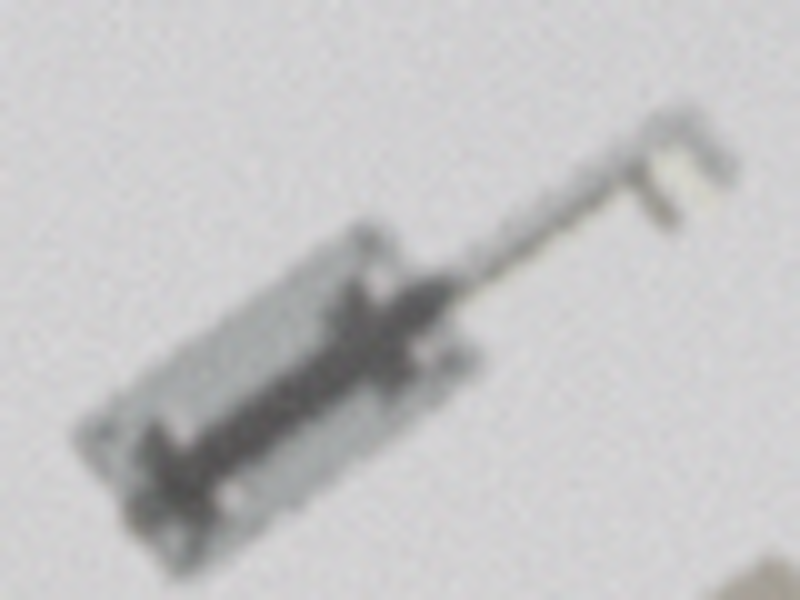

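View pics/z_s1.png

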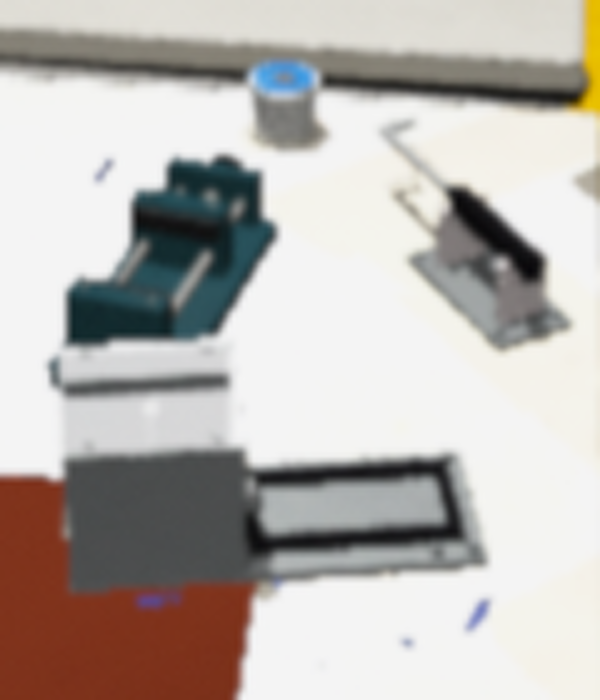

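View pics/z_s2.png

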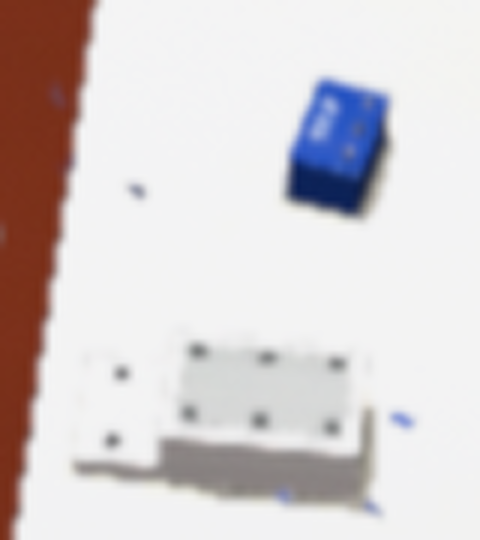

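The crops show housing edges, base corners and the rod clearly. Next I pick pixels, fit poses by least squares on both cameras, and overlay.

```bash
cat > h.py <<'E'
import numpy as np, cv2
from scipy.optimize import least_squares
CAM={"side":(np.array([[463.23640926336486,0,324.2922433943365],[0,463.23640926336486,203.09816842740446],[0,0,1.]]),np.array([[-0.9956907199290858,-0.09059239540696108,0.019824432943404174],[-0.06961313208737208,0.5889079932727326,-0.8051964898709317],[0.0612699117682146,-0.8031067135530072,-0.5926766441812964]]),np.array([0.5336903238229564,0.1346586455946431,1.3224181942944162])),
"top":(np.array([[462.6617906600101,0,322.53302925393524],[0,462.6617906600101,192.84973607401363],[0,0,1.]]),np.array([[-0.027950342814260804,-0.9996071883399746,0.0020609113555217205],[-0.9903278414242784,0.02741045985854001,-0.13601262143739526],[0.13590270356580156,-0.0058425772903220935,-0.9907049608506622]]),np.array([-0.02052149273129882,0.5512099517095405,1.4108996433102807]))}
def proj(c,X):
    K,R,t=CAM[c]; p=(R@np.atleast_2d(X).T).T+t; p=p@K.T; return p[:,:2]/p[:,2:]
def W(p,m):  # pose x,y,z,yaw(rad); model mm
    m=np.atleast_2d(m)/1000.; c,s=np.cos(p[3]),np.sin(p[3])
    return np.c_[p[0]+c*m[:,0]-s*m[:,1],p[1]+s*m[:,0]+c*m[:,1],p[2]+m[:,2]]
def ray(c,uv,z):
    K,R,t=CAM[c]; C=-R.T@t; d=R.T@np.linalg.inv(K)@np.array([*uv,1.]); return C+d*(z-C[2])/d[2]
def crop(u,o,f): return (np.array(u,float)+.5)/f-.5+np.array(o)
def fit(obs,p0,z=0.):
    f=lambda q:np.concatenate([(proj(c,W([q[0],q[1],z,q[2]],m))[0]-uv) for c,m,uv in obs])
    r=least_squares(f,p0,loss="soft_l1"); return r.x,f(r.x).reshape(-1,2)
def overlay(im,c,p,segs,box,f,name,col=(0,0,255)):
    x0,y0,x1,y1=box; o=cv2.resize(im[y0:y1,x0:x1],None,fx=f,fy=f,interpolation=cv2.INTER_CUBIC)
    for P,S in (zip([p],[segs]) if not isinstance(p,list) else zip(p,segs)):
        for a,b in S:
            uv=(proj(c,W(P,[a,b]))-[x0,y0]+.5)*f-.5
            cv2.line(o,tuple(int(v*8) for v in uv[0]),tuple(int(v*8) for v in uv[1]),col,1,cv2.LINE_AA,3)
    cv2.imwrite(name,o)
def boxseg(x0,x1,y0,y1,z0,z1):
    r=[]
    for z in(z0,z1): r+=[((x0,y0,z),(x1,y0,z)),((x1,y0,z),(x1,y1,z)),((x1,y1,z),(x0,y1,z)),((x0,y1,z),(x0,y0,z))]
    return r+[((x,y,z0),(x,y,z1)) for x in(x0,x1) for y in(y0,y1)]
HOUS=boxseg(-52.5,20.5,-23,23,0,30)+boxseg(20.5,52.5,-23,23,0,12)
def rect(x0,x1,y0,y1,z): return boxseg(x0,x1,y0,y1,z,z)[:4]
FIX=rect(-74,66,-50,50,8)+rect(-54.5,54.5,-25,25,8)+rect(66,166,-46,46,98)+[((66,-46,8),(66,-46,98)),((66,46,8),(66,46,98))]
REST=rect(-60,60,-30,30,6)
ROD=rect(-50,50,-7,7,60)+[((50,0,50),(150,0,50)),((150,0,50),(150,-26,50))]
E
python3 - <<'E'
from h import *
t=cv2.imread("pics/top0.png"); s=cv2.imread("pics/side0.png")
T=lambda u:crop(u,(160,190),10); S=lambda u:crop(u,(290,280),6)
o=[("top",m,T(u)) for m,u in [((-52.5,-23,0),(328,427)),((-52.5,-23,30),(311,415)),((20.5,-23,30),(315,185)),((52.5,-23,12),(333,88))]]
o+=[("side",m,S(u)) for m,u in [((-52.5,23,30),(360,457)),((20.5,23,30),(162,437)),((20.5,23,12),(160,466)),((52.5,23,12),(75,462)),((52.5,23,0),(77,474)),((-52.5,23,0),(362,502))]]
q,e=fit(o,[.5,.4,0]); print("housing",q[:2],np.degrees(q[2])); print(e.round(2).tolist())
ph=[q[0],q[1],0,q[2]]
overlay(t,"top",ph,HOUS,(160,190,240,245),10,"pics/o_h1.png"); overlay(s,"side",ph,HOUS,(290,280,370,370),6,"pics/o_h2.png")
T=lambda u:crop(u,(280,140),6); S=lambda u:crop(u,(260,130),5)
# fixture: base front corners + inner pocket
o=[("top",m,T(u)) for m,u in [((-74,50,8),(150,540)),((-74,-50,8),(332,493)),((-54.5,25,8),(185,490)),((-54.5,-25,8),(277,468)),((54.5,25,8),(148,300)),((54.5,-25,8),(238,282))]]
o+=[("side",m,S(u)) for m,u in [((-74,50,8),(485,560)),((-74,-50,8),(457,455)),((-54.5,25,8),(443,528)),((-54.5,-25,8),(435,477))]]
q,e=fit(o,[.6,.0,.2]); print("fix",q[:2],np.degrees(q[2])); print(e.round(2).tolist())
pf=[q[0],q[1],0,q[2]]
overlay(t,"top",pf,FIX,(280,140,340,235),6,"pics/o_f1.png"); overlay(s,"side",pf,FIX,(260,130,380,270),5,"pics/o_f2.png")
T=lambda u:crop(u,(365,185),10)
o=[("top",m,T(u)) for m,u in [((-60,30,6),(75,440)),((60,30,6),(370,212)),((60,-30,6),(485,362)),((-60,-30,6),(182,580))]]
o+=[("side",m,S(u)) for m,u in [((-60,30,6),(500,345)),((60,30,6),(408,260)),((-60,-30,6),(570,323))]]
q,e=fit(o,[.5,-.2,-1]); print("rest",q[:2],np.degrees(q[2])); print(e.round(2).tolist())
pr=[q[0],q[1],0,q[2]]
o=[("top",m,T(u)) for m,u in [((150,0,50),(683,120)),((150,-26,50),(730,172)),((50,0,60),(452,287))]]
o+=[("side",m,S(u)) for m,u in [((150,0,50),(385,128)),((150,-26,50),(414,122)),((50,0,60),(455,190)),((-50,7,60),(530,270))]]
q,e=fit(o,[.5,-.2,-1]); print("rod",q[:2],np.degrees(q[2])); print(e.round(2).tolist())
pd=[q[0],q[1],0,q[2]]
overlay(t,"top",[pr,pd],[REST,ROD],(365,185,445,245),10,"pics/o_r1.png"); overlay(s,"side",[pr,pd],[REST,ROD],(330,140,380,210),8,"pics/o_r2.png")
E
```

```text
housing [0.49448405 0.39781713] -0.6572185333558839
[[1.62, -0.32], [0.68, 0.37], [0.79, 0.02], [0.79, 0.29], [0.71, 0.27], [-0.11, 0.22], [0.15, 0.46], [-0.25, -0.33], [-0.53, 0.99], [-0.35, 1.14]]Traceback (most recent call last):
  File "<stdin>", line 8, in <module>
  File "h.py", line 19, in overlay
    for a,b in S:
        ^^^
ValueError: too many values to unpack (expected 2)
```

```bash
sed -i 's/if not isinstance(p,list) else/if not isinstance(p[0],list) else/' h.py
cat > fit0.py <<'E'
from h import *
t=cv2.imread("pics/top0.png"); s=cv2.imread("pics/side0.png")
T=lambda u:crop(u,(160,190),10); S=lambda u:crop(u,(290,280),6)
o=[("top",m,T(u)) for m,u in [((-52.5,-23,0),(328,427)),((-52.5,-23,30),(311,415)),((20.5,-23,30),(315,185)),((52.5,-23,12),(333,88))]]
o+=[("side",m,S(u)) for m,u in [((-52.5,23,30),(360,457)),((20.5,23,30),(162,437)),((20.5,23,12),(160,466)),((52.5,23,12),(75,462)),((52.5,23,0),(77,474)),((-52.5,23,0),(362,502))]]
q,e=fit(o,[.5,.4,0]); print("housing",q[:2],np.degrees(q[2])); print(e.round(2).tolist())
ph=[q[0],q[1],0,q[2]]
overlay(t,"top",ph,HOUS,(160,190,240,245),10,"pics/o_h1.png"); overlay(s,"side",ph,HOUS,(290,280,370,370),6,"pics/o_h2.png")
T=lambda u:crop(u,(280,140),6); S=lambda u:crop(u,(260,130),5)
o=[("top",m,T(u)) for m,u in [((-74,50,8),(150,540)),((-74,-50,8),(332,493)),((-54.5,25,8),(185,490)),((-54.5,-25,8),(277,468)),((54.5,25,8),(148,300)),((54.5,-25,8),(238,282))]]
o+=[("side",m,S(u)) for m,u in [((-74,50,8),(485,560)),((-74,-50,8),(457,455)),((-54.5,25,8),(443,528)),((-54.5,-25,8),(435,477))]]
q,e=fit(o,[.6,.0,.2]); print("fix",q[:2],np.degrees(q[2])); print(e.round(2).tolist())
pf=[q[0],q[1],0,q[2]]
overlay(t,"top",pf,FIX,(280,140,340,235),6,"pics/o_f1.png"); overlay(s,"side",pf,FIX,(260,130,380,270),5,"pics/o_f2.png")
T=lambda u:crop(u,(365,185),10)
o=[("top",m,T(u)) for m,u in [((-60,30,6),(75,440)),((60,30,6),(370,212)),((60,-30,6),(485,362)),((-60,-30,6),(182,580))]]
o+=[("side",m,S(u)) for m,u in [((-60,30,6),(500,345)),((60,30,6),(408,260)),((-60,-30,6),(570,323))]]
q,e=fit(o,[.5,-.2,-1]); print("rest",q[:2],np.degrees(q[2])); print(e.round(2).tolist())
pr=[q[0],q[1],0,q[2]]
o=[("top",m,T(u)) for m,u in [((150,0,50),(683,120)),((150,-26,50),(730,172)),((50,0,60),(452,287))]]
o+=[("side",m,S(u)) for m,u in [((150,0,50),(385,128)),((150,-26,50),(414,122)),((50,0,60),(455,190)),((-50,7,60),(530,270))]]
q,e=fit(o,[.5,-.2,-1]); print("rod",q[:2],np.degrees(q[2])); print(e.round(2).tolist())
pd=[q[0],q[1],0,q[2]]
overlay(t,"top",[pr,pd],[REST,ROD],(365,185,445,245),10,"pics/o_r1.png"); overlay(s,"side",[pr,pd],[REST,ROD],(330,140,380,210),8,"pics/o_r2.png")
E
python3 fit0.py
```

```text
housing [0.49448405 0.39781713] -0.6572185333558839
[[1.62, -0.32], [0.68, 0.37], [0.79, 0.02], [0.79, 0.29], [0.71, 0.27], [-0.11, 0.22], [0.15, 0.46], [-0.25, -0.33], [-0.53, 0.99], [-0.35, 1.14]]
fix [ 0.52269078 -0.01127617] 11.085060950771457
[[0.12, -0.49], [0.62, 0.4], [0.67, 0.09], [0.73, 0.3], [-0.53, -1.44], [-0.28, -1.83], [0.24, 0.43], [0.61, -0.27], [0.63, 1.51], [-0.19, 0.85]]
rest [ 0.44809873 -0.25496648] -55.529620256006886
[[-0.38, -0.79], [0.21, -0.16], [0.19, 0.03], [0.34, 0.6], [-0.06, 0.86], [-0.72, -0.4], [1.31, 0.28]]
rod [ 0.44679666 -0.25377455] -56.24138359339717
[[0.25, -0.8], [0.63, 0.79], [-1.85, 0.8], [-0.62, 0.87], [-0.04, 0.39], [0.27, -0.48], [-0.39, -1.13]]
```

View pics/o_h1.png

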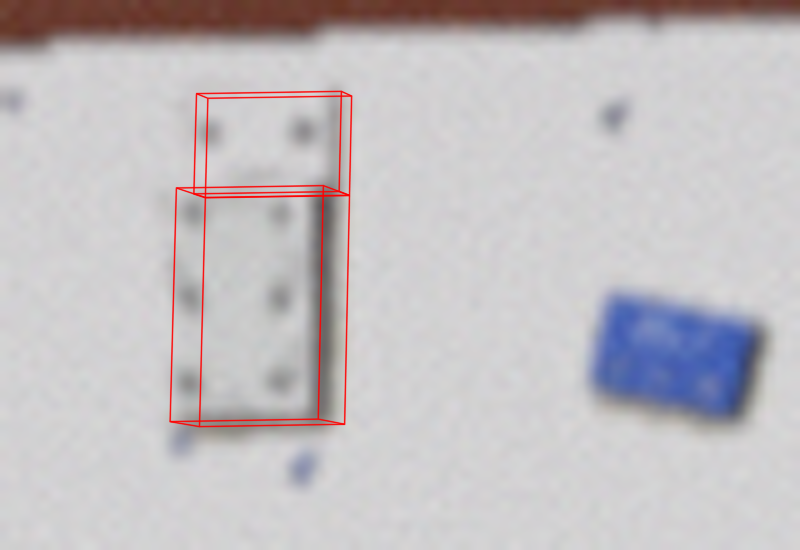

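View pics/o_h2.png

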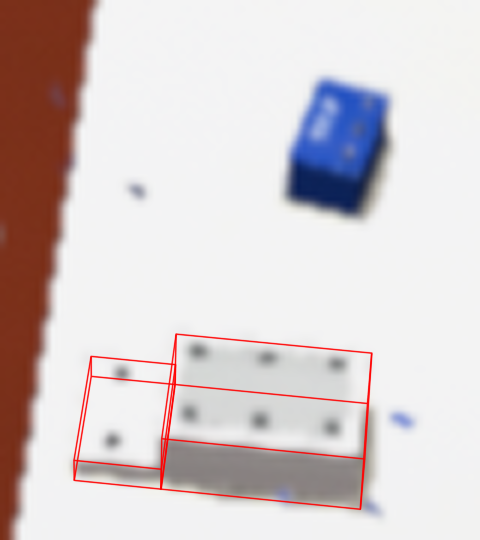

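View pics/o_f1.png

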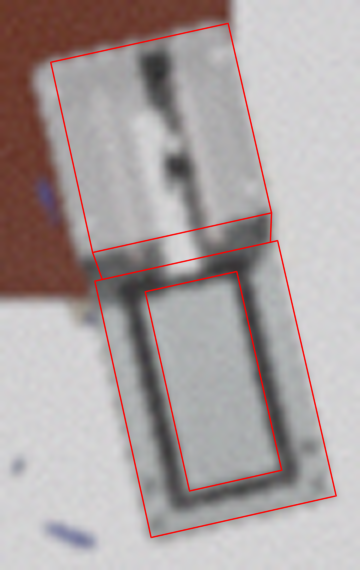

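View pics/o_f2.png

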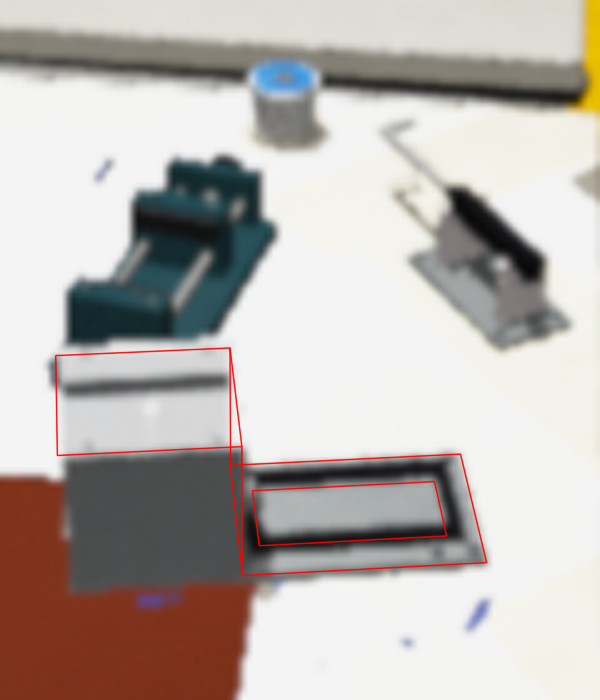

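View pics/o_r1.png

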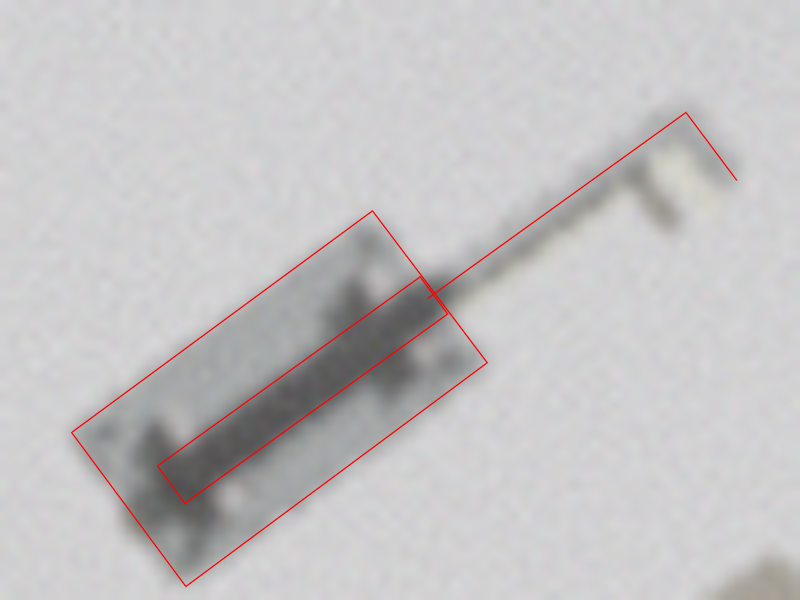

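View pics/o_r2.png

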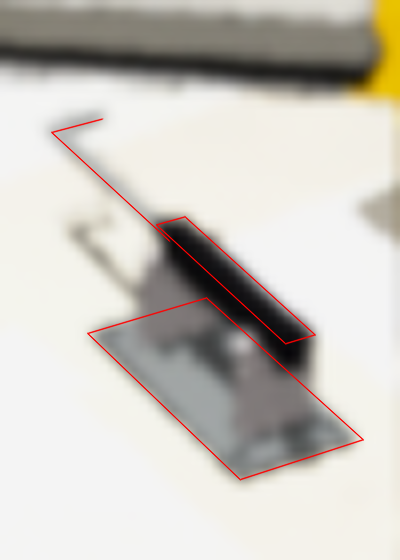

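The overlays fit within about 1 px (top view reads slightly to the +y side). Poses: housing (0.494, 0.398, yaw about -0.7°), pocket (0.523, -0.011, 11.1°), rest (0.448, -0.255, -55.5°). First I turn the tool to yaw about 89° and go towards the housing.

Request:
apply_moves(
  plan=[
    [0,[0,0,0],0.86],
    [0,[0,0,0],0.86],
    [0,[0,0,0],0.86],
    [0,[0,0,0],0.86],
    [0,[0,0,0],0.86],
    [0,[0.5,0.8,0],0],
    [0,[0.6,0.8,0],0],
    [0,[0.8,0.8,0],0],
    [0,[0.9,0.7,0],0],
    [0,[0.9,0.6,0],0],
    [0,[0.9,0.2,0],0],
    [0,[0.9,0,0],0],
  ],
  squeeze=30,
)

```text
time_s: 1.6
tcp_pos: [0.4854, -0.3365, 0.1861]
eef_rot: [-179.9, -0.0, 89.4]
contact_force: [0.4, 0.6, 0.4]
gripper_width: 0.0876
```

Request:
apply_moves(
  plan=[
    [0,[0.95,0,0],0],
    [0,[0.95,0,0],0],
    [0,[0.95,0,0],0],
    [0,[0.95,0,0],0],
    [0,[0.95,0,0],0],
    [0,[0.95,0,0],0],
    [0,[0.95,0,0],0],
    [0,[0.95,0,0],0],
    [0,[0.95,0,0],0],
    [0,[0.95,0,0],0],
    [0,[0.95,0,0],0],
    [0,[0.95,0,0],0],
  ],
)

```text
time_s: 3.1
tcp_pos: [0.491, 0.2331, 0.1867]
eef_rot: [-180.0, 0.0, 89.4]
contact_force: [0.7, -0.2, -1.0]
gripper_width: 0.0875
```

Request:
apply_moves(
  plan=[
    [0,[0.9,0,0],0],
    [0,[0.9,0,0],0],
    [0,[0.9,0,0.4],0],
    [0,[0.5,-0.2,0.6],0],
    [0,[0,0,0],0],
    [0,[0,0,0],0],
  ],
)

```text
time_s: 3.85
tcp_pos: [0.4834, 0.3915, 0.1371]
eef_rot: [180.0, 0.0, 89.4]
contact_force: [0.7, -0.2, -0.0]
gripper_width: 0.0874
```

```bash
cat > snap.py <<'E'
import sys,cv2
from plant import get_state, viewer
n=sys.argv[1]
s=get_state(); print(s["time_s"],s["tcp_pos"].round(4),s["eef_rot"].round(2),s["contact_force"].round(1),s["gripper_width"],s["joints"].round(1))
for c in("top","side"): cv2.imwrite(f"pics/{c}_{n}.png",viewer.capture(c)["frame"])
E
cat > z.py <<'E'
import sys,cv2
src,x0,y0,x1,y1,f,dst=sys.argv[1:]
x0,y0,x1,y1,f=map(int,(x0,y0,x1,y1,f))
cv2.imwrite(dst,cv2.resize(cv2.imread(src)[y0:y1,x0:x1],None,fx=f,fy=f,interpolation=cv2.INTER_CUBIC))
E
python3 snap.py a; python3 z.py pics/top_a.png 140 170 240 270 6 pics/ta.png;python3 z.py pics/side_a.png 270 250 390 370 5 pics/sa.png
```

```text
3.85 [0.4834 0.3915 0.1371] [1.800e+02 3.000e-02 8.937e+01] [ 0.7 -0.2 -0. ] 0.08742173952715816 [  57.    17.6  -10.3    0.   -62.1 -147.6]
```

View pics/ta.png

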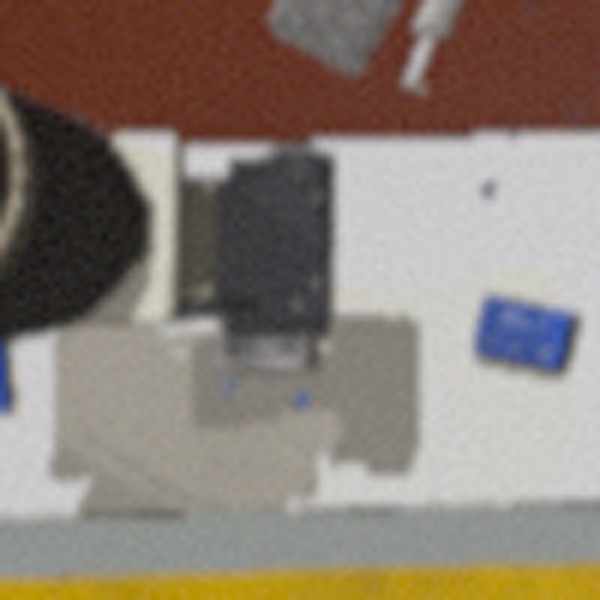

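View pics/sa.png

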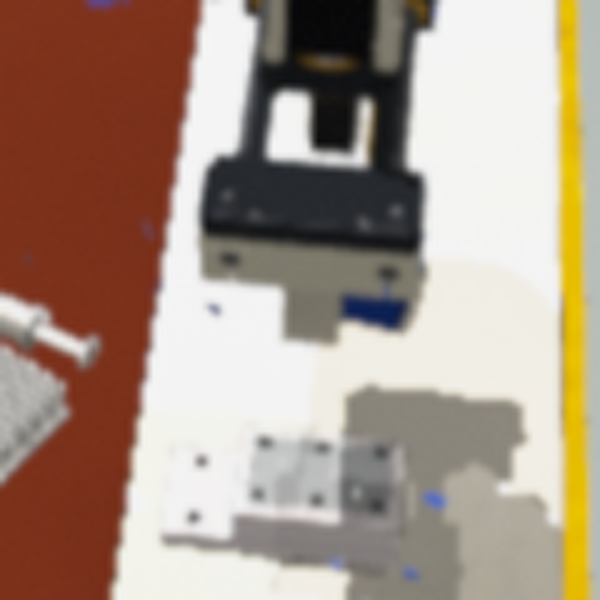

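The side view shows the +y fingertip bottom at about crop (311,340). I compare that with kinematics to find the camera bias.

Run:
```python
from h import *
print(proj("side",[[.4834-.0095,.3915+.065,.137],[.4834+.0095,.3915+.065,.137]]), crop((338,341),(270,250),5),crop((285,337),(270,250),5))
```

```text
[[336.1817765  336.4823178 ]
 [326.48087752 335.63354134]] [337.2 317.8] [326.6 317. ]
```

Run:
```python
import cv2,numpy as np
im=cv2.imread("pics/side_a.png")[290:350,300:370]
g=cv2.resize(im,None,fx=10,fy=10,interpolation=cv2.INTER_CUBIC).astype(float)
g=np.clip((g-150)*2.4,0,255).astype(np.uint8); cv2.imwrite("pics/enh.png",g)
im=cv2.imread("pics/top_a.png")[190:250,150:220]
g=cv2.resize(im,None,fx=10,fy=10,interpolation=cv2.INTER_CUBIC); cv2.imwrite("pics/enh2.png",g)
```

```text
(no output)
```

View pics/enh.png

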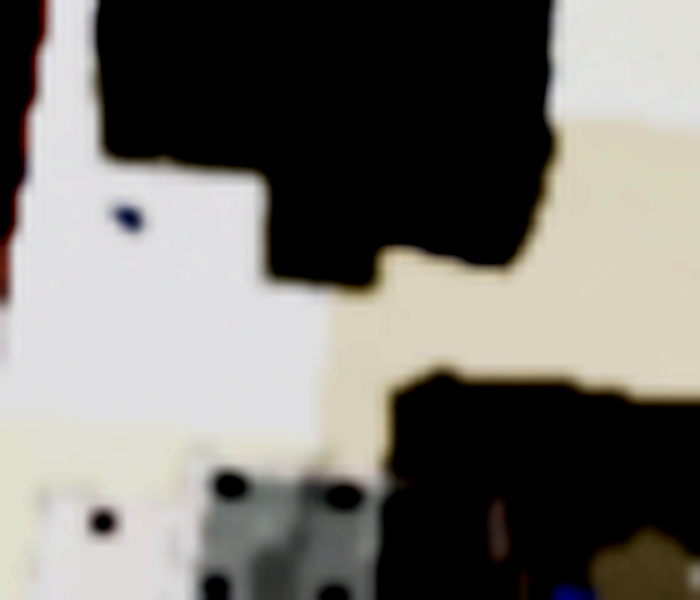

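View pics/enh2.png

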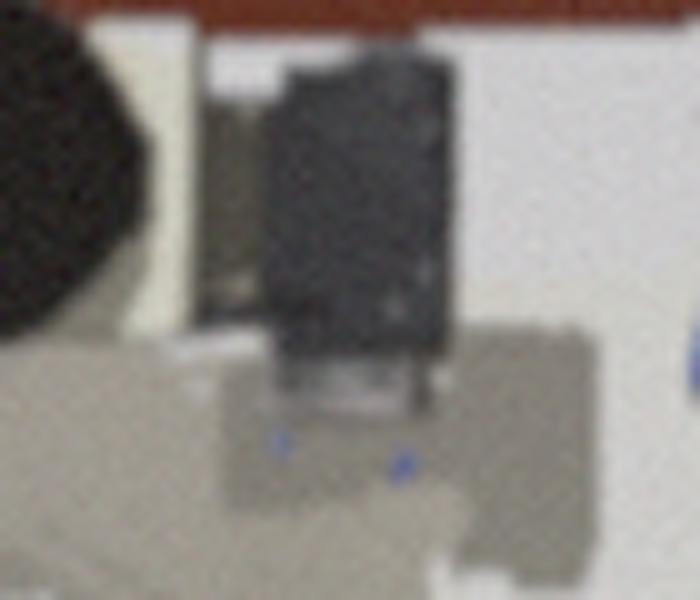

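Run:
```python
from h import *
for z in (.14,.2,.25,.3): print(z,ray("top",(195,205),z),ray("top",(170,205),z),ray("top",(180,225),z), ray("side",(332,317.5),z))
print(proj("top",[[.4834,.3915,z] for z in(.137,.2,.25,.3)]).round(1).tolist(),proj("side",[[.4834,.3915,z] for z in(.137,.2,.25,.3)]).round(1).tolist())
```

```text
0.14 [0.51110869 0.33490358 0.14      ] [0.51311419 0.40721767 0.14      ] [0.45436736 0.37748867 0.14      ] [0.48552676 0.41322608 0.14      ]
0.2 [0.50401616 0.31859433 0.2       ] [0.50593137 0.38765298 0.2       ] [0.44982921 0.35926232 0.2       ] [0.48344049 0.46321417 0.2       ]
0.25 [0.49810571 0.30500328 0.25      ] [0.49994569 0.37134907 0.25      ] [0.44604741 0.34407369 0.25      ] [0.48170194 0.50487091 0.25      ]
0.3 [0.49219526 0.29141224 0.3       ] [0.49396    0.35504516 0.3       ] [0.44226562 0.32888507 0.3       ] [0.47996338 0.54652765 0.3       ]
[[175.6, 215.2], [168.5, 213.2], [162.3, 211.4], [155.6, 209.5]] [[333.8, 310.3], [334.8, 289.0], [335.7, 270.9], [336.6, 251.6]]
```

Request:
apply_moves(
  plan=[
    [120,[0,0,0],0],
    [120,[0,0,0],0],
    [120,[0,0,0],0],
    [120,[0,0,0],0],
  ],
)

```text
time_s: 4.45
tcp_pos: [0.4833, 0.3917, 0.137]
eef_rot: [180.0, -0.0, 89.3]
contact_force: [0.2, 0.1, -0.1]
gripper_width: 0.0534
```

```bash
python3 snap.py b; python3 z.py pics/side_b.png 290 250 370 350 6 pics/sb.png
```

```text
4.45 [0.4833 0.3917 0.137 ] [ 1.800e+02 -1.000e-02  8.933e+01] [ 0.2  0.1 -0.1] 0.05338595808162409 [  57.    17.6  -10.3   -0.   -62.  -147.6]
```

View pics/sb.png

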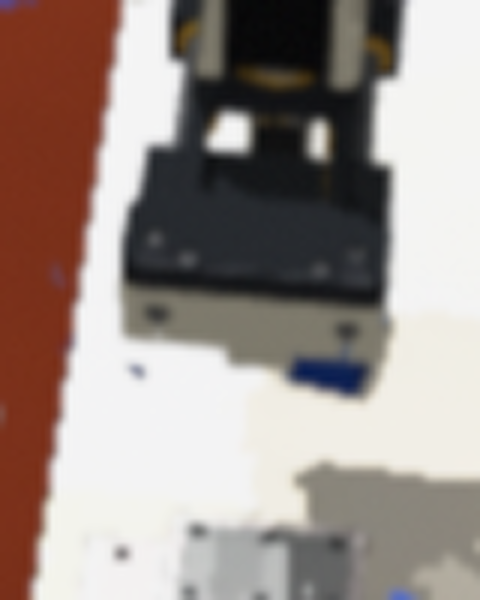

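The finger tip appears higher in the picture than kinematics says, so I descend in stages and check.

Request:
apply_moves(
  plan=[
    [0,[0.13,-0.1,0.3],0],
    [0,[0,0,0.5],0],
    [0,[0,0,0.5],0],
    [0,[0,0,0.5],0],
    [0,[0,0,0.14],0],
    [0,[0,0,0],0],
    [0,[0,0,0],0],
  ],
)

```text
time_s: 5.42
tcp_pos: [0.4788, 0.399, 0.0408]
eef_rot: [179.9, -0.1, 89.4]
contact_force: [-0.1, 0.2, 0.3]
gripper_width: 0.0875
```

```bash
python3 snap.py c; python3 z.py pics/side_c.png 280 270 380 370 6 pics/sc.png;  python3 z.py pics/top_c.png 140 180 240 260 8 pics/tc.png
```

```text
5.425 [0.4788 0.399  0.0408] [ 1.7995e+02 -6.0000e-02  8.9360e+01] [-0.1  0.2  0.3] 0.08754116005643056 [  57.7   22.9  -16.5    0.   -50.5 -148.4]
```

View pics/sc.png

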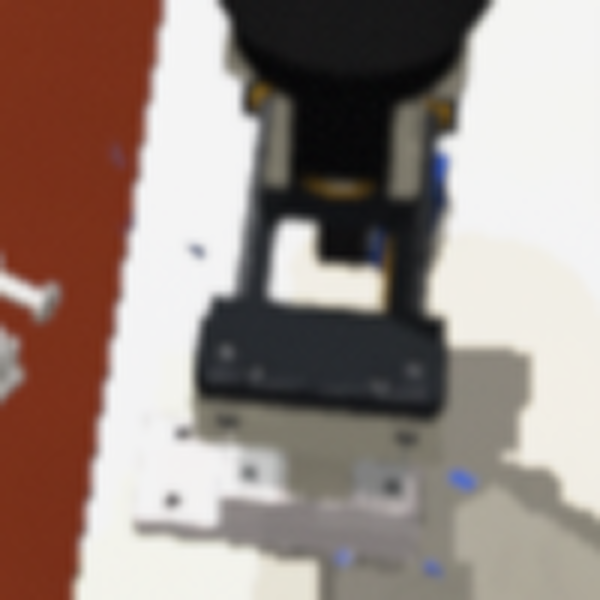

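View pics/tc.png

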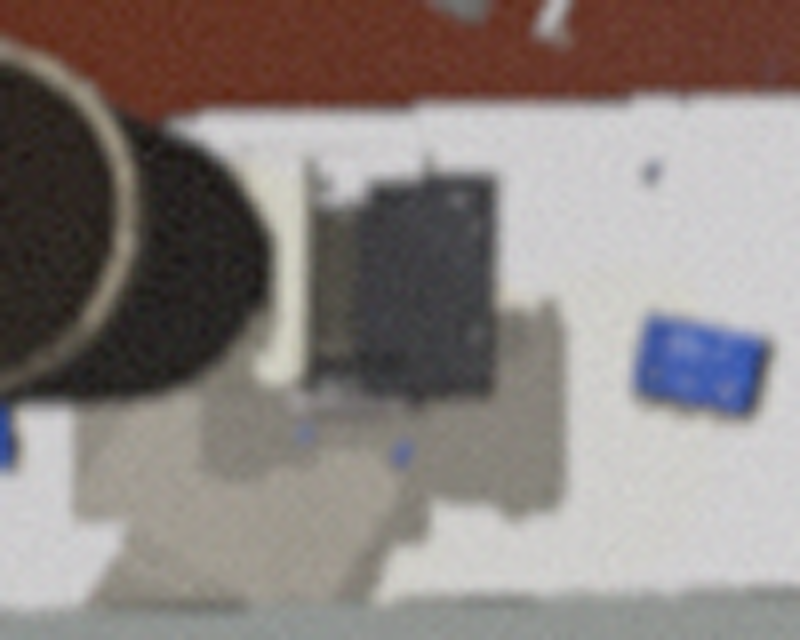

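The tip lines up with the block's near top edge (crop 320,500), plausible for a straddle. I go down to TCP z of about 14 mm and close.

Request:
apply_moves(
  plan=[
    [0,[0,0,0.27],0],
    [0,[0,0,0.27],0],
    [0,[0,0,0],0],
    [120,[0,0,0],0],
    [160,[0,0,0],0],
    [160,[0,0,0],0],
    [160,[0,0,0],0],
    [160,[0,0,0],0],
    [160,[0,0,0],0],
    [160,[0,0,0],0],
  ],
  squeeze=30,
)

```text
time_s: 6.78
tcp_pos: [0.4784, 0.3983, 0.0129]
eef_rot: [180.0, -0.0, 89.3]
contact_force: [-0.4, 0.7, -0.1]
gripper_width: 0.0332
```

```bash
python3 snap.py d; python3 z.py pics/side_d.png 280 270 380 370 6 pics/sd.png
```

```text
6.775 [0.4784 0.3983 0.0129] [180.    -0.    89.34] [-0.4  0.7 -0.1] 0.033185087598009914 [  57.7   24.7  -18.    -0.   -47.3 -148.4]
```

View pics/sd.png

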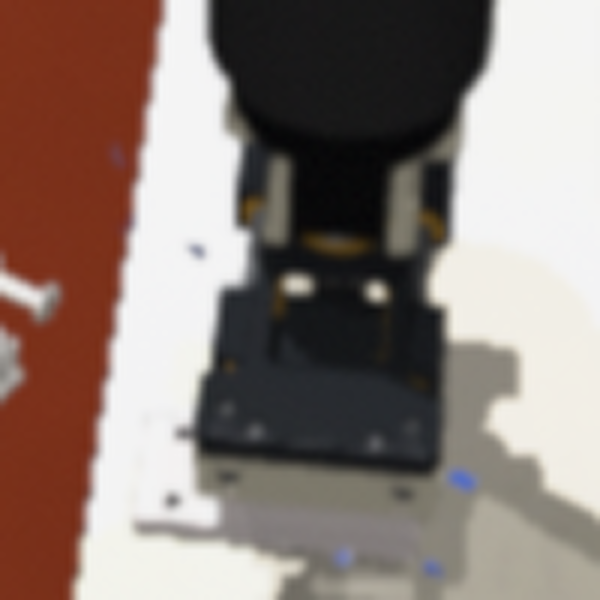

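The fingers shut to 33 mm without meeting the block. So the tips ride at least 17 mm above the reported TCP at this opening, which agrees with the image offset. I open, go 17 mm lower and retry.

Request:
apply_moves(
  plan=[
    [0,[0,0,0],0],
    [0,[0,0,0],0],
    [0,[0,0,0],0],
    [0,[0,0,0],0],
    [0,[0,0,0.16],0],
    [0,[0,0,0.16],0],
    [0,[0,0,0],0],
  ],
)

```text
time_s: 7.75
tcp_pos: [0.4779, 0.3976, -0.0043]
eef_rot: [-179.9, 0.1, 89.3]
contact_force: [-0.1, -0.7, 0.4]
gripper_width: 0.087
```

```bash
python3 snap.py e; python3 z.py pics/side_e.png 280 270 380 370 6 pics/se.png;  python3 z.py pics/top_e.png 140 180 240 260 8 pics/te.png
```

```text
7.75 [ 0.4779  0.3976 -0.0043] [-1.7993e+02  9.0000e-02  8.9330e+01] [-0.1 -0.7  0.4] 0.0869804891241155 [  57.7   25.9  -18.8   -0.   -45.4 -148.4]
```

View pics/se.png

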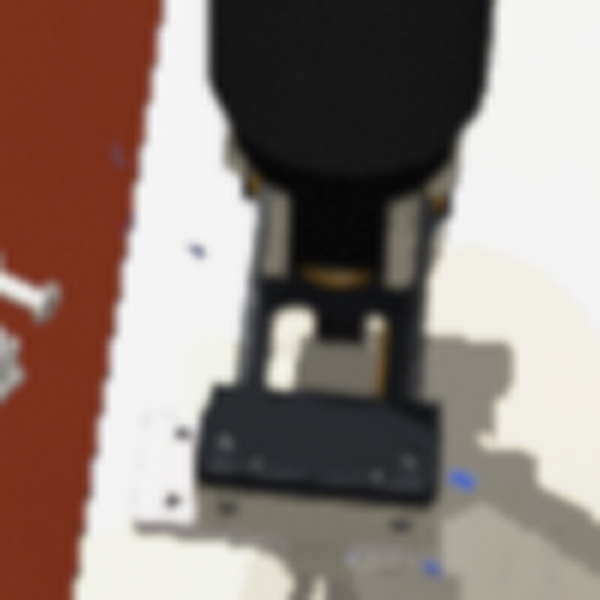

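View pics/te.png

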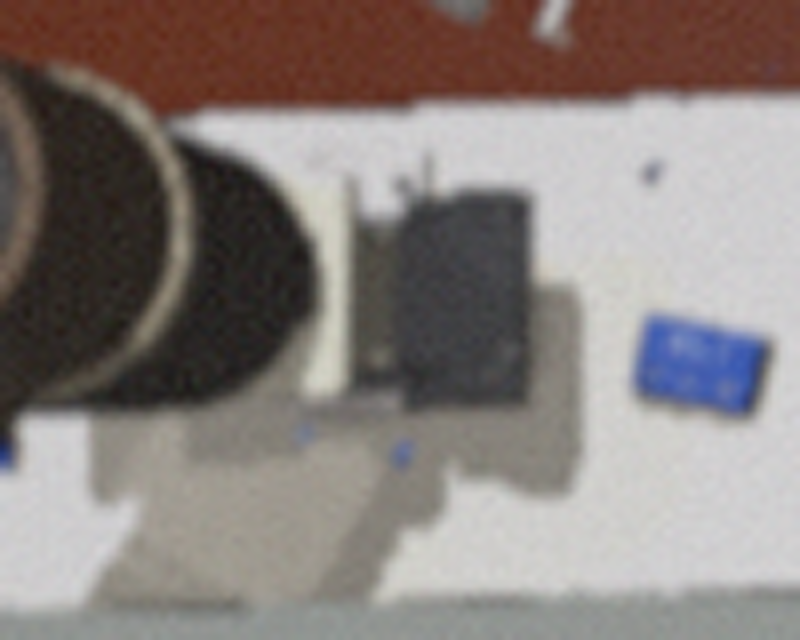

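Request:
apply_moves(
  plan=[
    [150,[0,0,0],0],
    [150,[0,0,0],0],
    [150,[0,0,0],0],
    [150,[0,0,0],0],
    [150,[0,0,0],0],
    [150,[0,0,0],0],
  ],
)

```text
time_s: 8.6
tcp_pos: [0.4784, 0.3983, -0.0031]
eef_rot: [180.0, -0.0, 89.3]
contact_force: [0.8, 0.5, 0.8]
gripper_width: 0.0376
```

```bash
python3 snap.py f; python3 z.py pics/side_f.png 280 270 380 370 6 pics/sf.png;  python3 z.py pics/top_f.png 140 180 240 260 8 pics/tf.png
```

```text
8.6 [ 0.4784  0.3983 -0.0031] [180.    -0.    89.34] [0.8 0.5 0.8] 0.03760791820393678 [  57.7   25.8  -18.8    0.   -45.4 -148.4]
```

View pics/sf.png

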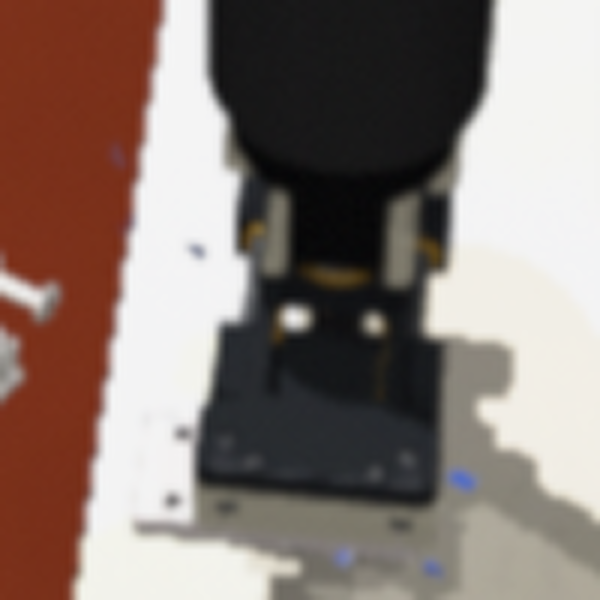

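View pics/tf.png

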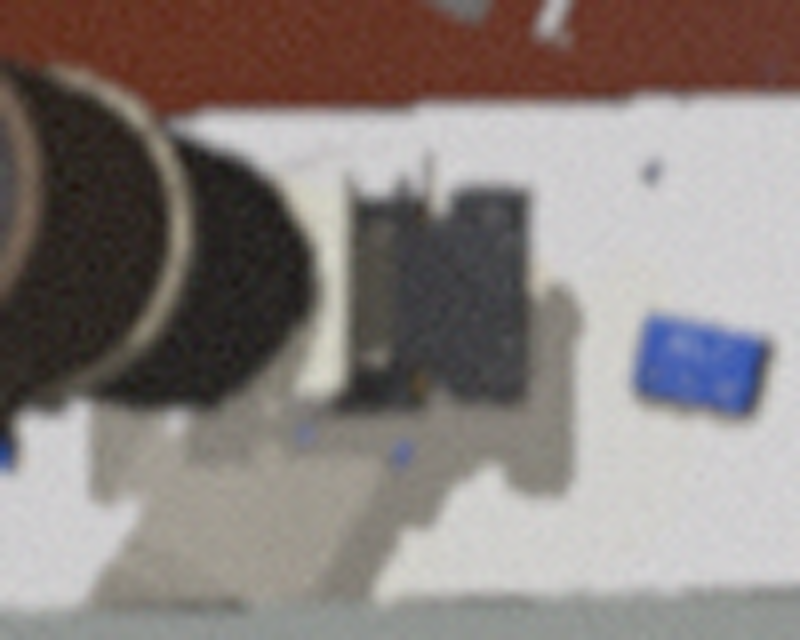

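Request:
apply_moves(
  plan=[
    [150,[0,0,-0.3],0],
    [150,[0,0,-0.3],0],
    [150,[0,0,0],0],
  ],
)

```text
time_s: 9.07
tcp_pos: [0.4793, 0.3996, 0.0292]
eef_rot: [179.9, -0.2, 89.4]
contact_force: [-0.4, 0.7, -0.5]
gripper_width: 0.0357
```

```bash
python3 snap.py g; python3 z.py pics/side_g.png 280 270 380 370 6 pics/sg.png
```

```text
9.075 [0.4793 0.3996 0.0292] [179.87  -0.18  89.35] [-0.4  0.7 -0.5] 0.03569014489284284 [  57.7   23.6  -17.2    0.   -49.  -148.4]
```

View pics/sg.png

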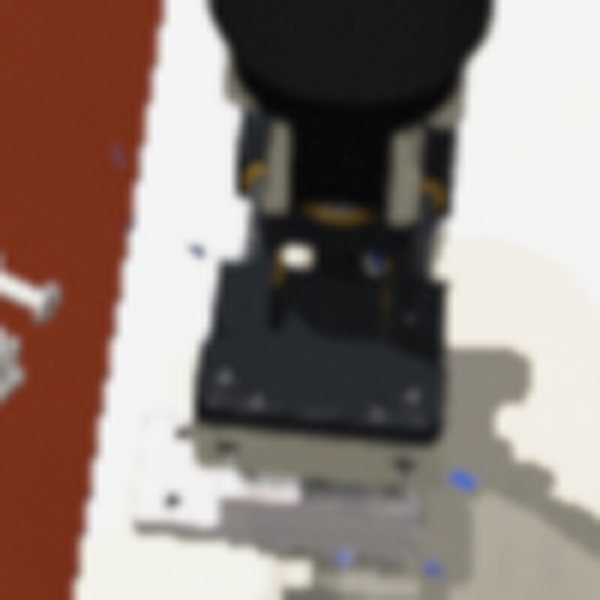

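Run:
```python
import cv2,numpy as np
o=[]
for n in "efg":
    im=cv2.imread(f"pics/side_{n}.png")[335:385,295:360]
    o.append(cv2.resize(im,None,fx=6,fy=6,interpolation=cv2.INTER_CUBIC))
im=cv2.imread(f"pics/side0.png")[335:385,295:360]
o.append(cv2.resize(im,None,fx=6,fy=6,interpolation=cv2.INTER_CUBIC))
g=np.vstack([np.hstack(o[:2]),np.hstack(o[2:])]).astype(float)
cv2.imwrite("pics/efg.png",np.clip((g-60)*1.3,0,255).astype(np.uint8))
from h import *
print(proj("side",[[.478,.398+d,z] for d in(.03,.044,.055,.065) for z in(-.004,.015,.03)]).round(1).tolist())
```

```text
[[333.0, 366.6], [333.2, 361.4], [333.4, 357.1], [332.5, 372.3], [332.7, 367.0], [333.0, 362.8], [332.1, 376.8], [332.3, 371.6], [332.6, 367.4], [331.7, 381.0], [332.0, 375.8], [332.2, 371.6]]
```

View pics/efg.png

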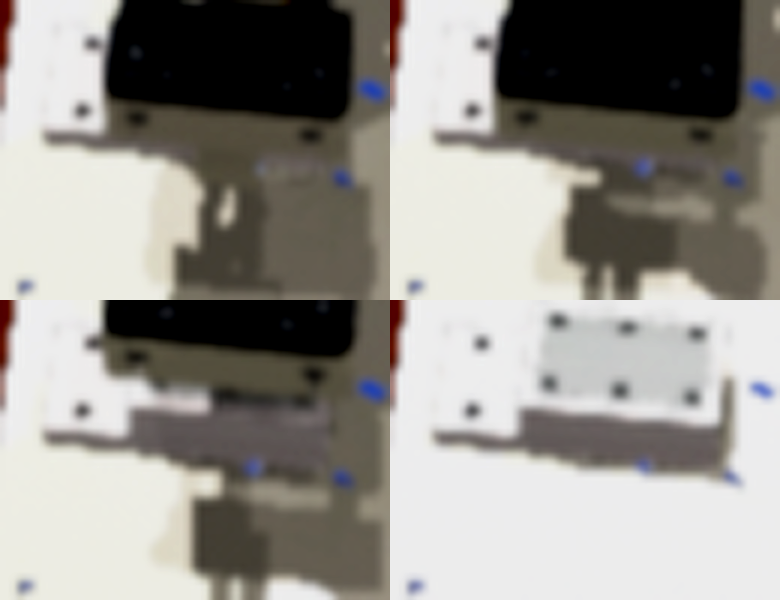

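The line-of-sight slope here is 0.4 px/mm in y. Redone with that, both the body edge and the tip sit about 50 mm higher than the reported TCP. Next I lower further, open, and look again.

Request:
apply_moves(
  plan=[
    [0,[0,0,0],0],
    [0,[0,0,0],0],
    [0,[0,0,0],0],
    [0,[0,0,0.3],0],
    [0,[0,0,0.3],0],
    [0,[0,0,0.2],0],
    [0,[0,0,0.2],0],
    [0,[0,0,0],0],
  ],
)

```text
time_s: 10.18
tcp_pos: [0.478, 0.3977, -0.0243]
eef_rot: [-179.9, 0.1, 89.3]
contact_force: [-0.2, 0.2, -0.1]
gripper_width: 0.0879
```

```bash
python3 snap.py i; python3 z.py pics/side_i.png 280 290 380 390 6 pics/si.png
```

```text
10.175 [ 0.478   0.3977 -0.0243] [-1.7994e+02  9.0000e-02  8.9330e+01] [-0.2  0.2 -0.1] 0.08786335796651722 [  57.7   27.4  -19.7   -0.   -43.  -148.4]
```

View pics/si.png

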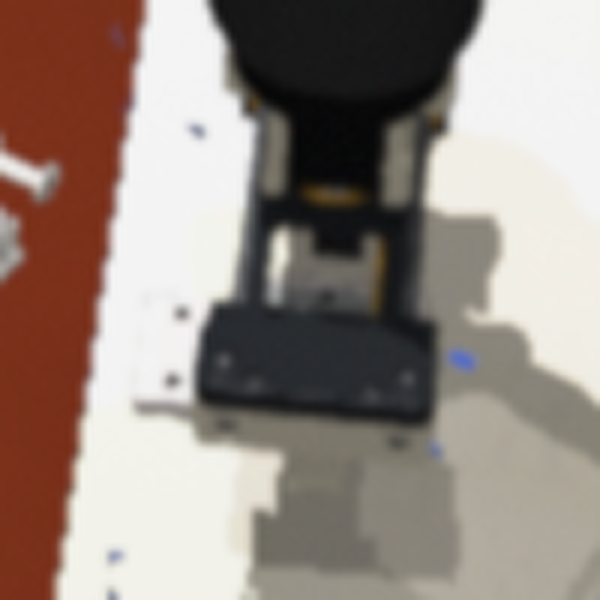

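Request:
apply_moves(
  plan=[
    [140,[0,0,0],0],
    [140,[0,0,0],0],
    [140,[0,0,0],0],
    [140,[0,0,0],0],
    [140,[0,0,0],0],
    [140,[0,0,0],0],
    [140,[0,0,0],0],
  ],
)

```text
time_s: 11.15
tcp_pos: [0.4783, 0.3983, -0.0231]
eef_rot: [-180.0, 0.0, 89.3]
contact_force: [-0.9, -0.3, 0.9]
gripper_width: 0.0457
```

```bash
python3 snap.py j; python3 z.py pics/side_j.png 280 290 380 390 6 pics/sj.png
```

```text
11.15 [ 0.4783  0.3983 -0.0231] [-180.      0.     89.34] [-0.9 -0.3  0.9] 0.045720981403823545 [  57.7   27.3  -19.7    0.   -43.  -148.4]
```

View pics/sj.png

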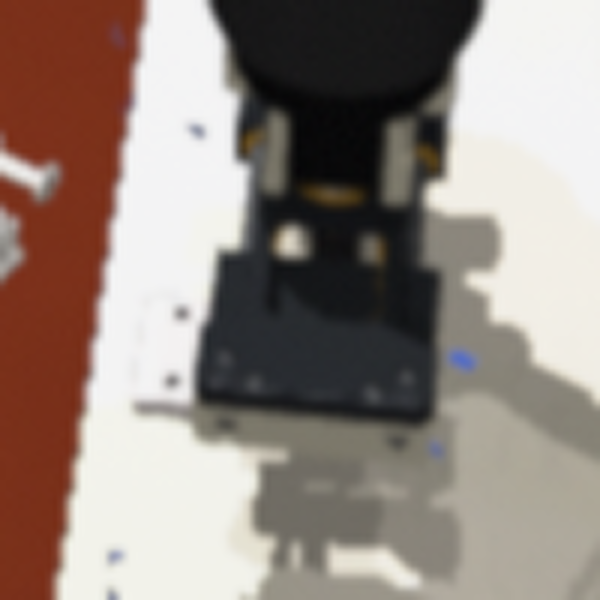

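Width holds at 45.7 mm, so the block is gripped. I raise the squeeze and lift.

Request:
apply_moves(
  plan=[
    [170,[0,0,0],0],
    [170,[0,0,-0.2],0],
    [170,[0,0,-0.4],0],
    [170,[0,0,-0.5],0],
    [170,[0,0,-0.5],0],
    [170,[0,0,-0.4],0],
    [170,[0,0,0],0],
    [170,[0,0,0],0],
  ],
  squeeze=45,
)

```text
time_s: 12.25
tcp_pos: [0.4778, 0.3979, 0.0761]
eef_rot: [-179.9, 0.0, 89.3]
contact_force: [0.1, -0.4, -3.0]
gripper_width: 0.0456
```

```bash
python3 snap.py k; python3 z.py pics/side_k.png 280 250 380 370 5 pics/sk.png; python3 z.py pics/top_k.png 130 170 230 260 8 pics/tk.png
```

```text
12.25 [0.4778 0.3979 0.0761] [-1.7995e+02  3.0000e-02  8.9320e+01] [ 0.1 -0.4 -3. ] 0.04557734549101914 [  57.7   20.8  -14.5   -0.   -54.8 -148.4]
```

View pics/sk.png

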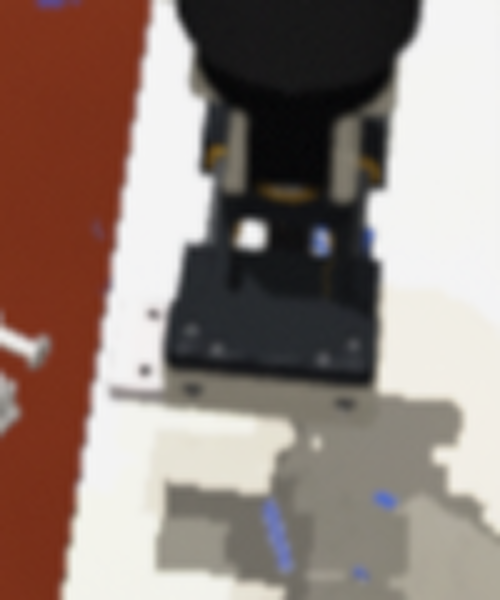

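View pics/tk.png

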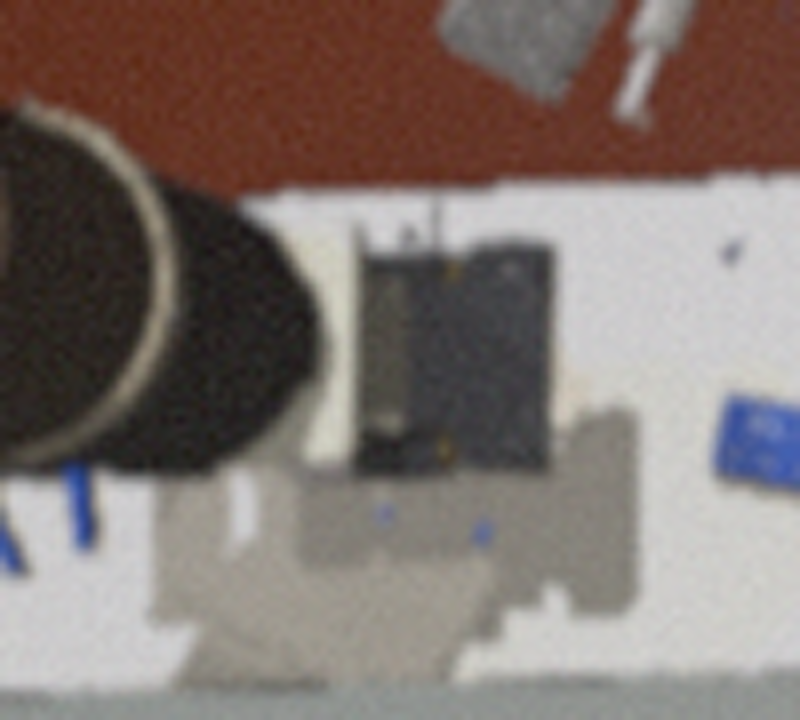

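The housing is held: the ledge is clear and the load is -3 N. Next I turn to the fixture's yaw and carry it to above the pocket.

Request:
apply_moves(
  plan=[
    [170,[0,0,-0.2],-0.98],
    [170,[0,0,-0.2],-0.98],
    [170,[-0.82,-0.1,0],0],
    [170,[-0.82,-0.1,0],0],
    [170,[-0.82,-0.1,0],0],
    [170,[-0.82,-0.1,0],0],
    [170,[-0.82,-0.1,0],0],
    [170,[-0.82,-0.1,0],0],
    [170,[-0.82,-0.1,0],0],
    [170,[-0.82,-0.1,0],0],
    [170,[-0.82,-0.1,0],0],
    [170,[-0.82,-0.11,0],0],
  ],
)

```text
time_s: 13.85
tcp_pos: [0.5073, -0.0152, 0.0962]
eef_rot: [-179.9, 0.0, 101.1]
contact_force: [0.4, 0.6, -2.3]
gripper_width: 0.0454
```

Request:
apply_moves(
  plan=[
    [170,[0,0,0.5],0],
    [170,[0,0,0.4],0],
    [170,[0,0,0],0],
    [170,[0,0,0],0],
  ],
)

```text
time_s: 14.35
tcp_pos: [0.508, -0.0137, 0.0522]
eef_rot: [-180.0, 0.0, 101.1]
contact_force: [0.7, 0.1, -1.8]
gripper_width: 0.0455
```

```bash
python3 snap.py l; python3 z.py pics/side_l.png 260 180 380 270 6 pics/sl.png; python3 z.py pics/top_l.png 270 140 350 240 6 pics/tl.png
```

```text
14.35 [ 0.508  -0.0137  0.0522] [-1.8000e+02  2.0000e-02  1.0113e+02] [ 0.7  0.1 -1.8] 0.04548957917019123 [ 20.6  12.6 -30.4   0.  -47.  -99.5]
```

View pics/sl.png

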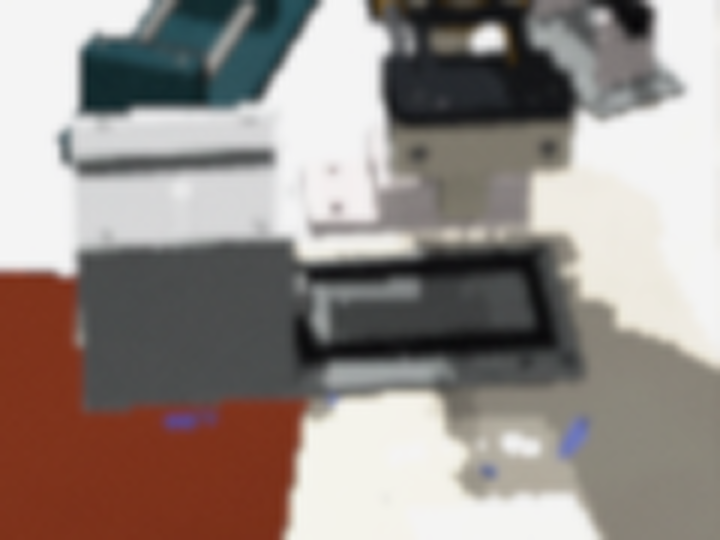

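View pics/tl.png

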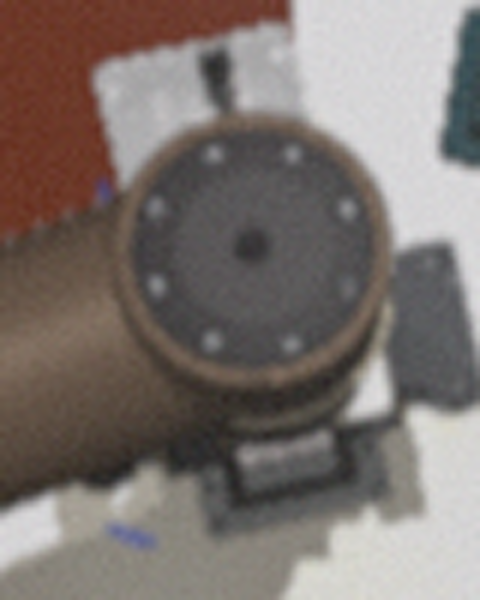

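Side view shows the housing hovering above the pocket; top shows its rear end at (285,455) between the walls. I overlay the predicted housing and pocket.

Run:
```python
from h import *
t=cv2.imread("pics/top_l.png"); s=cv2.imread("pics/side_l.png")
y=np.radians(11.13); tc=[.508,-.0137]
ph=[tc[0]+.016*np.cos(y),tc[1]+.016*np.sin(y),.0522+.0231,y]
pf=[.5227,-.0113,0,np.radians(11.085)]
F=rect(-74,66,-50,50,8)+rect(-54.5,54.5,-25,25,8)+rect(-54.5,54.5,-25,25,15)
overlay(t,"top",[ph,pf],[HOUS,F],(280,195,345,235),11,"pics/ol1.png"); overlay(s,"side",[ph,pf],[HOUS,F],(300,190,370,250),11,"pics/ol2.png")
```

```text
(no output)
```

View pics/ol1.png

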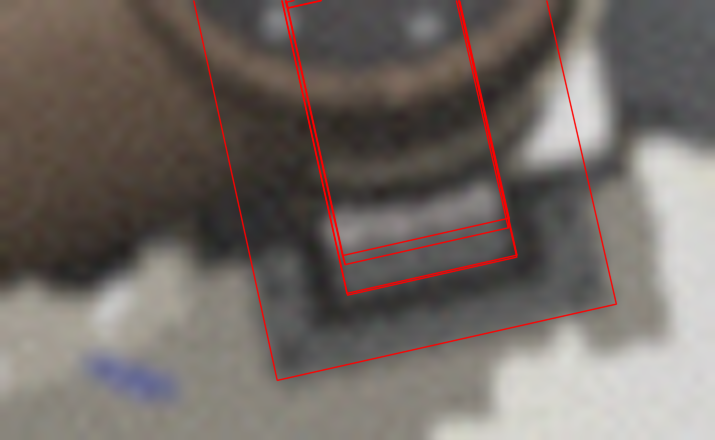

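View pics/ol2.png

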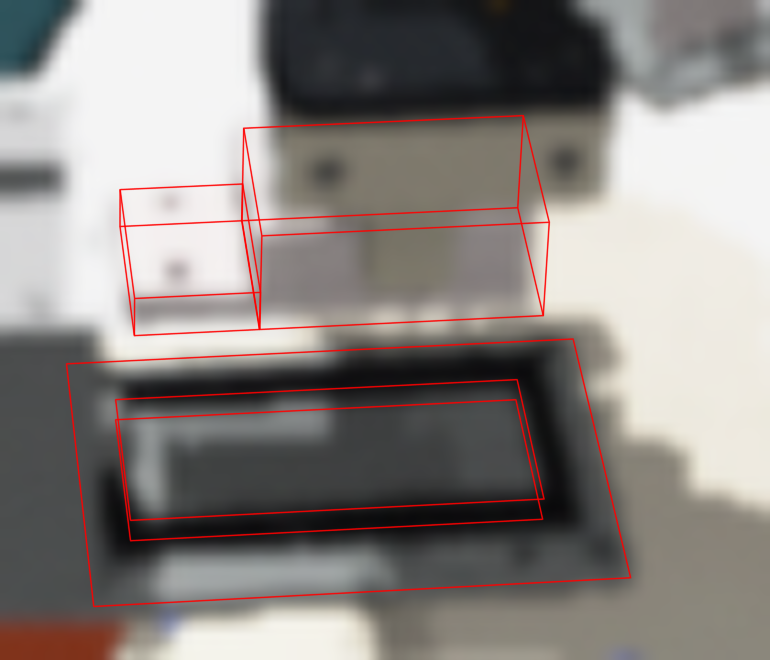

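The cameras disagree by a couple of mm in y on every object, so I measure relative offsets within each camera using intensity profiles across the pocket walls.

Run:
```python
from h import *
pf=[.5227,-.0113,0,np.radians(11.085)]
def prof(img,c,p,axis,rng,oth,z):
    g=cv2.cvtColor(img,cv2.COLOR_BGR2GRAY).astype(np.float32); out=[]
    for a in rng:
        m=[(o,a,z) if axis=='y' else (a,o,z) for o in oth]
        uv=proj(c,W(p,m)).astype(np.float32); out.append(cv2.remap(g,uv[:,:1],uv[:,1:],cv2.INTER_LINEAR).mean())
    return np.array(out)
for c in("top","side"):
    im=cv2.imread(f"pics/{c}0.png")
    r=np.arange(-60,61,3); print(c,"y z=19",[(int(a),int(v)) for a,v in zip(r,prof(im,c,pf,'y',r,np.arange(-40,30,2),19))])
    r=np.arange(-84,66,3); print(c,"x z=19",[(int(a),int(v)) for a,v in zip(r,prof(im,c,pf,'x',r,np.arange(-12,13,2),19))])
```

```text
top y z=19 [(-60, 210), (-57, 210), (-54, 209), (-51, 203), (-48, 188), (-45, 176), (-42, 173), (-39, 173), (-36, 164), (-33, 135), (-30, 94), (-27, 71), (-24, 92), (-21, 137), (-18, 166), (-15, 173), (-12, 174), (-9, 173), (-6, 173), (-3, 174), (0, 174), (3, 174), (6, 173), (9, 173), (12, 173), (15, 174), (18, 175), (21, 174), (24, 162), (27, 127), (30, 83), (33, 74), (36, 105), (39, 146), (42, 169), (45, 174), (48, 171), (51, 172), (54, 188), (57, 204), (60, 210)]
top x z=19 [(-84, 210), (-81, 203), (-78, 186), (-75, 168), (-72, 164), (-69, 162), (-66, 142), (-63, 103), (-60, 82), (-57, 106), (-54, 143), (-51, 164), (-48, 171), (-45, 170), (-42, 171), (-39, 171), (-36, 171), (-33, 172), (-30, 172), (-27, 173), (-24, 172), (-21, 171), (-18, 172), (-15, 173), (-12, 173), (-9, 172), (-6, 174), (-3, 172), (0, 172), (3, 173), (6, 174), (9, 176), (12, 176), (15, 175), (18, 174), (21, 175), (24, 176), (27, 176), (30, 176), (33, 175), (36, 176), (39, 176), (42, 175), (45, 172), (48, 151), (51, 115), (54, 93), (57, 117), (60, 154), (63, 173)]
side y z=19 [(-60, 243), (-57, 243), (-54, 244),
[... 295 characters left out ...]
, 108), (30, 69), (33, 37), (36, 28), (39, 41), (42, 72), (45, 114), (48, 149), (51, 168), (54, 172), (57, 161), (60, 144)]
side x z=19 [(-84, 244), (-81, 244), (-78, 243), (-75, 236), (-72, 211), (-69, 182), (-66, 159), (-63, 114), (-60, 59), (-57, 49), (-54, 98), (-51, 148), (-48, 166), (-45, 169), (-42, 168), (-39, 168), (-36, 169), (-33, 167), (-30, 166), (-27, 167), (-24, 167), (-21, 167), (-18, 168), (-15, 168), (-12, 169), (-9, 170), (-6, 170), (-3, 171), (0, 171), (3, 172), (6, 172), (9, 172), (12, 171), (15, 170), (18, 168), (21, 169), (24, 170), (27, 172), (30, 172), (33, 172), (36, 172), (39, 172), (42, 173), (45, 172), (48, 164), (51, 133), (54, 97), (57, 83), (60, 76), (63, 74)]
```

Relative to my fit, both housing and pocket shift about the same (+2 mm y in top, +1.5 mm x in side), so the alignment is within about 1 mm. Now I lower.

Request:
apply_moves(
  plan=[
    [170,[0,-0.02,0.3],0],
    [170,[0,0,0.4],0],
    [170,[0,0,0.2],0],
    [170,[0,0,0.1],0],
    [170,[0,0,0.06],0],
    [170,[0,0,0.06],0],
    [170,[0,0,0],0],
  ],
  squeeze=30,
)

```text
time_s: 15.32
tcp_pos: [0.5068, -0.0139, -0.0041]
eef_rot: [180.0, -0.0, 101.1]
contact_force: [-0.2, -0.9, -1.8]
gripper_width: 0.0455
```

Request:
apply_moves(
  plan=[
    [170,[0,0,0.06],0],
    [170,[0,0,0.06],0],
    [170,[0,0,0],0],
  ],
)

```text
time_s: 15.7
tcp_pos: [0.5064, -0.0141, -0.0102]
eef_rot: [-180.0, 0.0, 101.1]
contact_force: [-2.3, -1.1, 1.2]
gripper_width: 0.0459
```

Request:
apply_moves(
  plan=[
    [170,[0,0,0.04],0],
    [170,[0,0,0.04],0],
    [170,[0,0,0],0],
  ],
)

```text
time_s: 16.08
tcp_pos: [0.5061, -0.0142, -0.0128]
eef_rot: [-180.0, 0.0, 101.1]
contact_force: [-11.6, 0.9, 23.0]
gripper_width: 0.0457
```

```bash
python3 snap.py m; python3 z.py pics/side_m.png 290 180 370 250 9 pics/sm.png; python3 z.py pics/top_m.png 270 140 350 240 6 pics/tm.png
```

```text
16.075 [ 0.5061 -0.0142 -0.0128] [-1.7995e+02  2.0000e-02  1.0113e+02] [-11.6   0.9  23. ] 0.045732840475048116 [ 20.7  17.9 -34.3   0.  -37.8 -99.6]
```

View pics/sm.png

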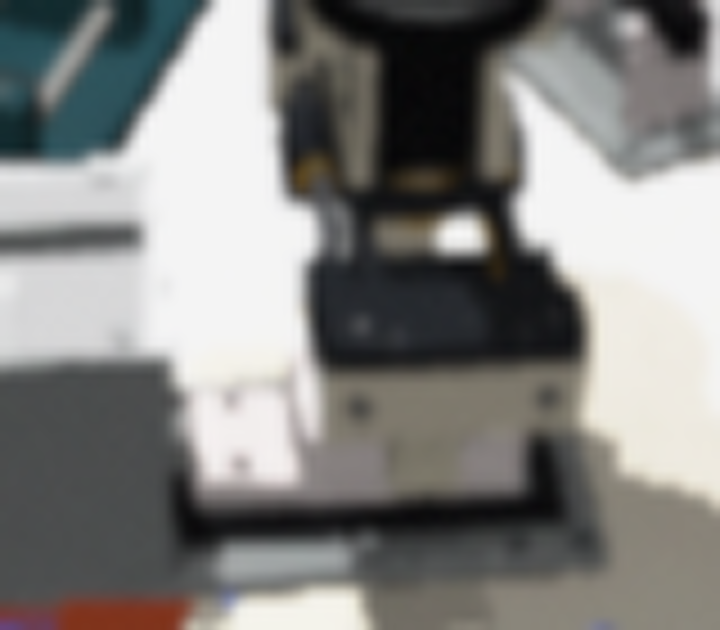

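View pics/tm.png

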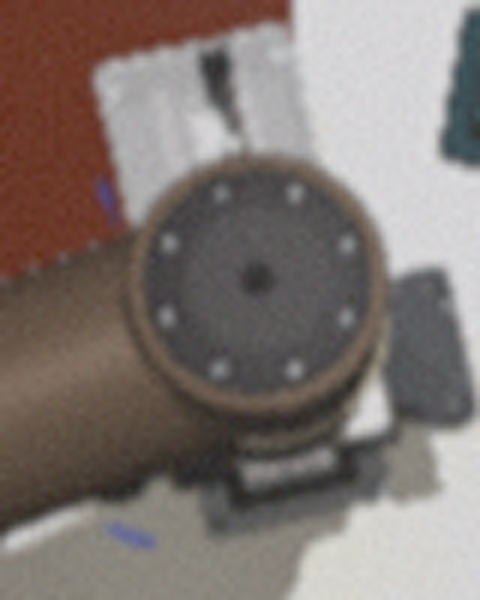

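The force of -11.6 N along x says the ledge end bears on the hood-side lead-in. I ease 2 mm toward the robot.

Request:
apply_moves(
  plan=[
    [170,[0,-0.04,0],0],
    [170,[0,-0.02,0],0],
    [170,[0,0,0.02],0],
    [170,[0,0,0],0],
  ],
)

```text
time_s: 16.68
tcp_pos: [0.5063, -0.0141, -0.0128]
eef_rot: [179.7, 0.0, 101.2]
contact_force: [-5.0, -0.4, 24.2]
gripper_width: 0.0458
```

Request:
apply_moves(
  plan=[
    [170,[0,-0.02,-0.02],0],
    [120,[0,0,0],0],
    [100,[0,0,0],0],
    [60,[0,0,0],0],
    [60,[0,0,0],0],
    [60,[0,0,0],0],
  ],
)

```text
time_s: 17.42
tcp_pos: [0.5028, -0.0147, -0.0143]
eef_rot: [-180.0, 0.0, 101.1]
contact_force: [0.3, 0.7, 0.3]
gripper_width: 0.0663
```

```bash
python3 snap.py n; python3 z.py pics/side_n.png 290 180 370 250 9 pics/sn.png; python3 z.py pics/top_n.png 270 140 350 240 6 pics/tn.png
```

```text
17.425 [ 0.5028 -0.0147 -0.0143] [-179.99    0.    101.1 ] [0.3 0.7 0.3] 0.06631847151806368 [ 20.7  17.8 -34.8   0.  -37.4 -99.6]
```

View pics/sn.png

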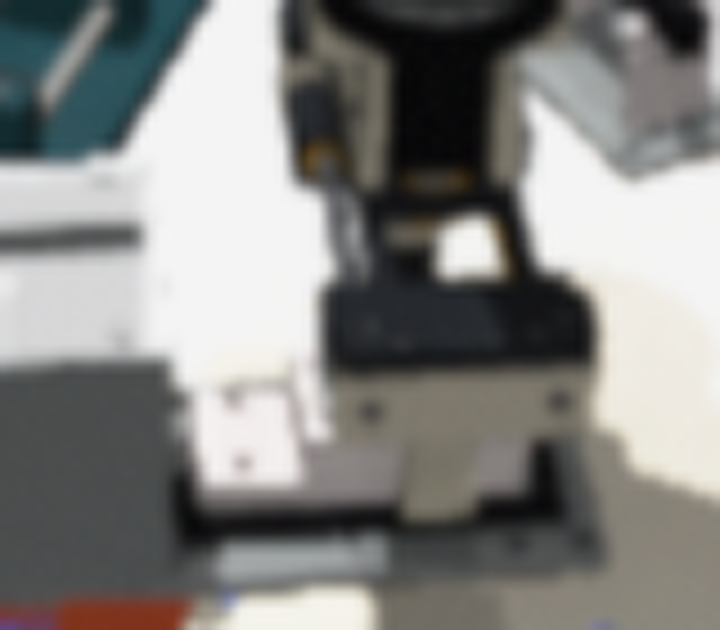

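Released, no force. Now I open, rise and inspect.

Request:
apply_moves(
  plan=[
    [0,[0,0,0],0],
    [0,[0,0,-0.3],0],
    [0,[0,0,-0.8],0],
    [0,[0,0,-1],0],
    [0,[-0.9,-0.6,-0.3],0],
    [0,[-0.9,-0.6,0],0],
    [0,[-0.9,0,0],0],
    [0,[-0.9,0,0],0],
    [0,[0,0,0],0],
  ],
)

```text
time_s: 18.65
tcp_pos: [0.4786, -0.2052, 0.1056]
eef_rot: [-180.0, 0.0, 100.9]
contact_force: [0.2, -0.2, -0.5]
gripper_width: 0.0877
```

```bash
python3 snap.py o
python3 - <<'E'
from h import *
t=cv2.imread("pics/top_o.png"); s=cv2.imread("pics/side_o.png")
y=np.radians(11.1); ph=[.5227,-.0113,.008,y]
overlay(t,"top",ph,[],(280,140,345,235),6,"pics/to.png"); overlay(s,"side",ph,[],(295,190,365,250),10,"pics/so.png")
overlay(t,"top",ph,HOUS,(280,140,345,235),6,"pics/to2.png"); overlay(s,"side",ph,HOUS,(295,190,365,250),10,"pics/so2.png")
E
```

```text
18.65 [ 0.4786 -0.2052  0.1056] [-1.7998e+02  1.0000e-02  1.0090e+02] [ 0.2 -0.2 -0.5] 0.08768808464585702 [ -1.6  10.1 -25.2   0.  -54.7 -77.5]
```

View pics/to.png

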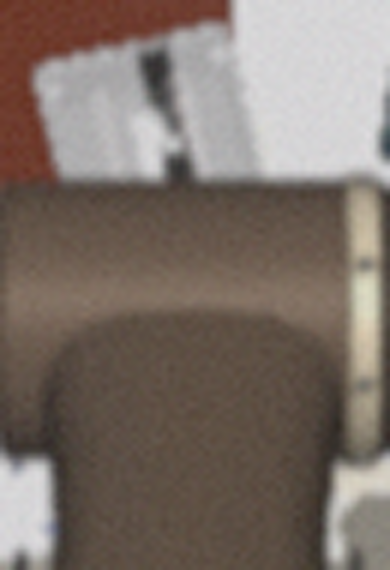

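View pics/so.png

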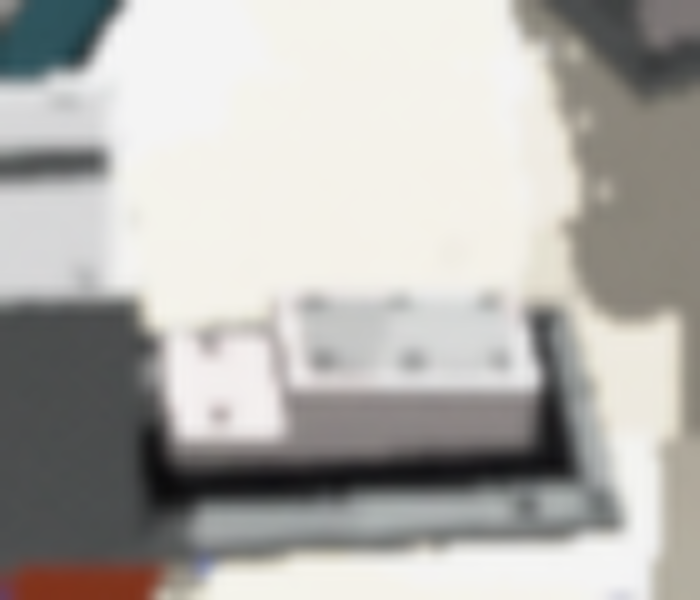

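View pics/so2.png

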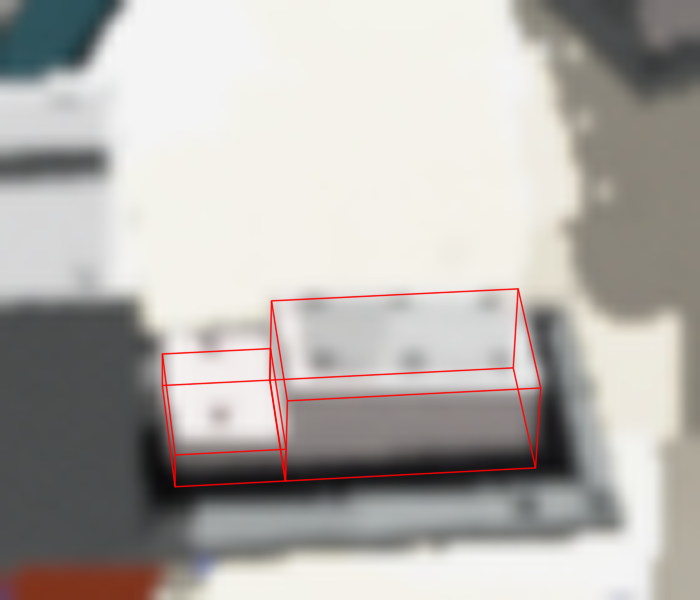

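The block's rear sits right, but the ledge end reads about 3 mm high (tilt about 0.03 rad). I measure where its ends are relative to the walls.

```bash
python3 - <<'E'
from h import *
pf=[.5227,-.0113,0,np.radians(11.085)]
s=cv2.cvtColor(cv2.imread("pics/side_o.png"),cv2.COLOR_BGR2GRAY).astype(np.float32)
s0=cv2.cvtColor(cv2.imread("pics/side0.png"),cv2.COLOR_BGR2GRAY).astype(np.float32)
def sm(g,c,m):
    uv=proj(c,W(pf,m)).astype(np.float32); return cv2.remap(g,uv[:,:1],uv[:,1:],cv2.INTER_LINEAR).mean()
r=np.arange(-76,-40,2)
print("near face x, o:",[(int(a),int(sm(s,"side",[(a,23,z) for z in(22,24,26,28,30,32)]))) for a in r])
print("wall x y=0 z19 o:",[(int(a),int(sm(s0,"side",[(a,y,19) for y in(10,13,16,19)])), int(sm(s,"side",[(a,y,19) for y in(10,13,16,19)]))) for a in r])
r=np.arange(36,80,2)
print("ledge end top, o:",[(int(a),int(sm(s,"side",[(a,y,20) for y in(0,5,10,15)])), int(sm(s0,"side",[(a,y,20) for y in(0,5,10,15)]))) for a in r])
E
python3 - <<'E'
import cv2,numpy as np
im=cv2.imread("pics/side_o.png")[205:245,300:360]
g=cv2.resize(im,None,fx=13,fy=13,interpolation=cv2.INTER_CUBIC).astype(float)
cv2.imwrite("pics/so3.png",np.clip(255*(g/255)**.5,0,255).astype(np.uint8))
E
```

```text
near face x, o: [(-76, 232), (-74, 227), (-72, 217), (-70, 199), (-68, 181), (-66, 165), (-64, 144), (-62, 116), (-60, 80), (-58, 49), (-56, 40), (-54, 48), (-52, 80), (-50, 105), (-48, 123), (-46, 130), (-44, 132), (-42, 133)]
wall x y=0 z19 o: [(-76, 239, 229), (-74, 230, 218), (-72, 210, 200), (-70, 189, 182), (-68, 172, 167), (-66, 153, 149), (-64, 124, 120), (-62, 85, 82), (-60, 53, 51), (-58, 43, 37), (-56, 63, 45), (-54, 105, 73), (-52, 139, 99), (-50, 159, 119), (-48, 166, 128), (-46, 168, 132), (-44, 169, 133), (-42, 169, 133)]
ledge end top, o: [(36, 213, 179), (38, 208, 179), (40, 211, 178), (42, 222, 179), (44, 228, 179), (46, 230, 177), (48, 225, 171), (50, 204, 152), (52, 167, 126), (54, 115, 91), (56, 81, 73), (58, 61, 60), (60, 58, 60), (62, 64, 65), (64, 70, 71), (66, 74, 74), (68, 75, 75), (70, 76, 76), (72, 76, 76), (74, 76, 76), (76, 76, 76), (78, 76, 76)]
```

View pics/so3.png

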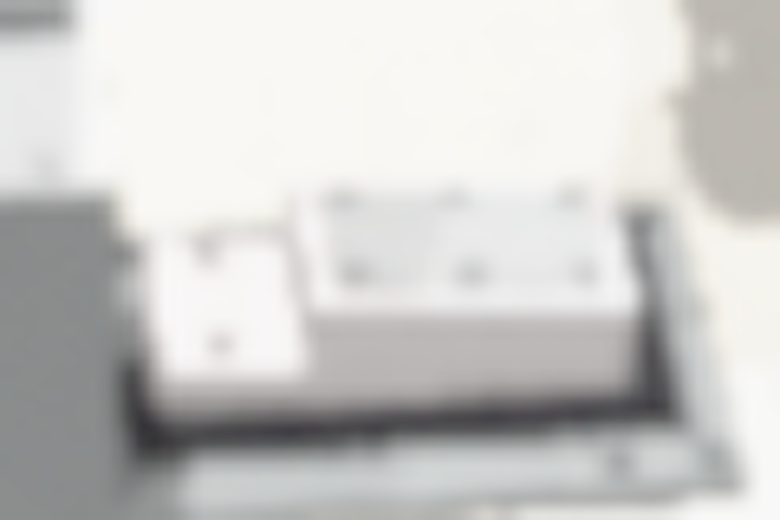

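Run:
```python
from h import *
pf=[.5227,-.0113,0,np.radians(11.085)]
for c in("top","side"):
    g=cv2.cvtColor(cv2.imread(f"pics/{c}0.png"),cv2.COLOR_BGR2GRAY).astype(np.float32)
    def sm(a,b,z=19):
        uv=proj(c,W(pf,[(a,b,z)])).astype(np.float32); return float(cv2.remap(g,uv[:,:1],uv[:,1:],cv2.INTER_LINEAR)[0,0])
    for lo,hi in((-40,-14),(20,46)):
        xs=np.arange(-46,44,2.); cs=[]
        for x in xs:
            ys=np.arange(lo,hi+.1,1.); w=np.clip(150-np.array([sm(x,y) for y in ys]),0,None); cs.append((ys*w).sum()/w.sum())
        p=np.polyfit(xs,cs,1); print(c,lo,"slope deg",np.degrees(p[0]),"mid",p[1],"rms",np.std(cs-np.polyval(p,xs)))
    for lo,hi in((-72,-46),):
        ys=np.arange(-20,21,2.); cs=[]
        for y in ys:
            xs=np.arange(lo,hi+.1,1.); w=np.clip(150-np.array([sm(x,y) for x in xs]),0,None); cs.append((xs*w).sum()/w.sum())
        p=np.polyfit(ys,cs,1); print(c,"front wall deg",np.degrees(-p[0]),"mid",p[1],np.std(cs-np.polyval(p,ys)))
    # base outer edges
    for lo,hi,name in((-62,-40,"R"),(44,64,"L")):
        xs=np.arange(-66,40,2.); cs=[]
        for x in xs:
            ys=np.arange(lo,hi+.1,.5); v=np.array([sm(x,y,8) for y in ys]); d=np.abs(np.gradient(cv2.GaussianBlur(v[None],(0,0),3)[0])); d[:4]=0;d[-4:]=0; d=d**2; cs.append((ys*d).sum()/d.sum())
        p=np.polyfit(xs,cs,1); print(c,"base",name,np.degrees(p[0]),p[1],np.std(cs-np.polyval(p,xs)))
```

```text
top -40 slope deg 1.0923444015200134 mid -27.016832658111007 rms 0.3705311493644753
top 20 slope deg 0.9368475170746299 mid 32.36165798291751 rms 0.22806522191805836
top front wall deg 0.8115578196096475 mid -60.052729250158094 0.20970289585474422
top base R 0.24083716678643444 -48.9680933740023 0.7054466190468008
top base L 1.8783460934680625 54.48810267421323 0.6927916027037437
side -40 slope deg 1.1148105054650976 mid -22.99952469816817 rms 0.2443407892194423
side 20 slope deg 0.806695586714206 mid 35.769010123214365 rms 0.19222754729332206
side front wall deg 5.028296402874 mid -57.57596507537945 0.786616289898555
side base R 1.165203869117761 -47.13266141331309 0.5221361669459295
side base L 0.792073541028124 55.42742615540238 0.6311286886371208
```

The walls give pocket yaw = 12.1°, about 1° more than my fit, and the pocket centre 1–2 mm further +y. So I regrip, turn +1° and reseat.

Request:
apply_moves(
  plan=[
    [0,[0.9,0,0],0],
    [0,[0.9,0,0],0],
    [0,[0.9,0.6,0],0],
    [0,[0.92,0.67,0],0],
    [0,[0,0,0.9],0],
    [0,[0,0,0.9],0],
    [0,[0,0,0.5],0],
    [0,[0,0,0.08],-0.08],
    [0,[0,0,0],-0.09],
    [0,[0,0,0],0],
  ],
)

```text
time_s: 20.0
tcp_pos: [0.5071, -0.0125, -0.0118]
eef_rot: [179.9, -0.0, 102.2]
contact_force: [0.2, 0.3, 0.1]
gripper_width: 0.0879
```

Request:
apply_moves(
  plan=[
    [150,[0,0,0],0],
    [150,[0,0,0],0],
    [150,[0,0,0],0],
    [150,[0,0,0],0],
    [150,[0,0,0],0],
    [150,[0,0,0],0],
    [150,[0,0,0],0],
  ],
  squeeze=25,
)

```text
time_s: 20.88
tcp_pos: [0.5064, -0.0134, -0.013]
eef_rot: [180.0, 0.0, 102.1]
contact_force: [2.5, -4.5, 1.2]
gripper_width: 0.0455
```

Request:
apply_moves(
  plan=[
    [150,[0,0,0.03],0],
    [150,[0,0,0.03],0],
    [150,[0,0,0],0],
  ],
)

```text
time_s: 21.25
tcp_pos: [0.5068, -0.0134, -0.0138]
eef_rot: [179.9, 0.1, 102.2]
contact_force: [-7.5, -3.2, 28.6]
gripper_width: 0.0461
```

Request:
apply_moves(
  plan=[
    [150,[-0.02,-0.03,-0.04],0],
    [150,[0,-0.02,0],0],
    [150,[0,0,0.03],0],
    [150,[0,0,0.02],0],
    [150,[0,0,0],0],
  ],
)

```text
time_s: 21.88
tcp_pos: [0.5058, -0.0138, -0.0161]
eef_rot: [179.8, -0.0, 102.2]
contact_force: [3.1, 1.1, 5.3]
gripper_width: 0.0463
```

It dropped to z -16.1 mm with little force, so it is seated. Now I release and look.

Request:
apply_moves(
  plan=[
    [150,[0,0,-0.02],0],
    [100,[0,0,0],0],
    [60,[0,0,0],0],
    [0,[0,0,0],0],
    [0,[0,0,0],0],
    [0,[0,0,-0.3],0],
    [0,[0,0,-0.8],0],
    [0,[0,0,-1],0],
    [0,[-0.9,-0.6,-0.3],0],
    [0,[-0.9,-0.6,0],0],
    [0,[-0.9,0,0],0],
    [0,[-0.9,0,0],0],
  ],
)

```text
time_s: 23.38
tcp_pos: [0.4833, -0.2047, 0.1062]
eef_rot: [179.9, 0.0, 102.1]
contact_force: [0.7, 1.2, 0.4]
gripper_width: 0.0878
```

```bash
python3 snap.py p
python3 - <<'E'
from h import *
s=cv2.imread("pics/side_p.png")
y=np.radians(12.08); ph=[.5220,-.0105,.008,y]
overlay(s,"side",ph,[],(300,200,360,245),13,"pics/sp.png"); overlay(s,"side",ph,HOUS,(300,200,360,245),13,"pics/sp2.png")
E
```

```text
23.375 [ 0.4833 -0.2047  0.1062] [1.7987e+02 4.0000e-02 1.0214e+02] [0.7 1.2 0.4] 0.0877829299151782 [ -1.5  10.4 -24.7   0.  -54.7 -76.4]
```

View pics/sp.png

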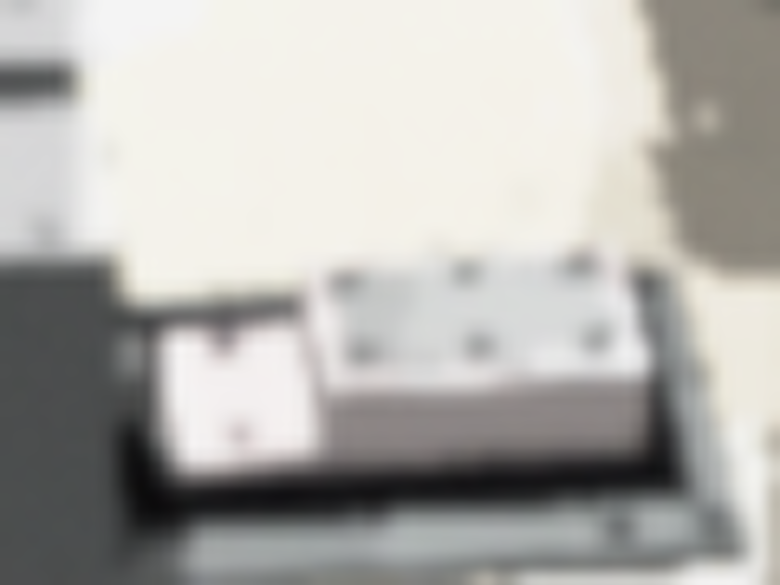

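View pics/sp2.png

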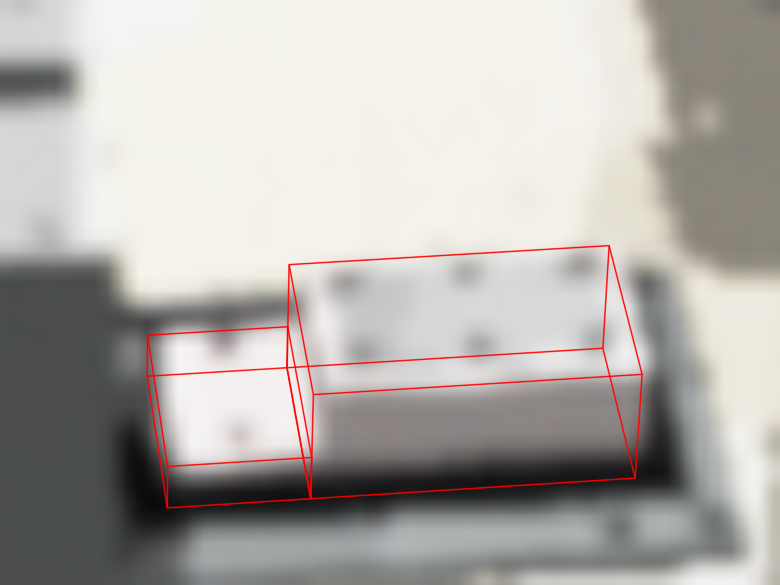

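Slopes now match the seated model and the far wall shows behind the ledge: the housing is seated. Next I use picture n to fix the tip height offset.

Run:
```python
from h import *
y=np.radians(101.1)
for d in(.033,.04,.054):
    print(d,[(z,proj("side",[[.5028+np.cos(y)*d,-.0147+np.sin(y)*d,z]])[0].round(1).tolist()) for z in(.01,.02,.03,.04,.05)])
# picture a
for d in(.044,.055,.065): print(d,[(z,proj("side",[[.4834,.3915+d,z]])[0].round(1).tolist()) for z in(.16,.175,.185,.195)])
```

```text
0.033 [(0.01, [337.5, 238.7]), (0.02, [337.6, 236.1]), (0.03, [337.8, 233.4]), (0.04, [337.9, 230.7]), (0.05, [338.0, 228.0])]
0.04 [(0.01, [337.8, 240.3]), (0.02, [337.9, 237.7]), (0.03, [338.1, 235.0]), (0.04, [338.2, 232.3]), (0.05, [338.3, 229.5])]
0.054 [(0.01, [338.4, 243.5]), (0.02, [338.6, 240.9]), (0.03, [338.7, 238.2]), (0.04, [338.8, 235.5]), (0.05, [339.0, 232.7])]
0.044 [(0.16, [332.5, 319.8]), (0.175, [332.7, 314.7]), (0.185, [332.9, 311.3]), (0.195, [333.1, 307.8])]
0.055 [(0.16, [332.1, 324.3]), (0.175, [332.3, 319.2]), (0.185, [332.5, 315.8]), (0.195, [332.6, 312.3])]
0.065 [(0.16, [331.7, 328.5]), (0.175, [331.9, 323.4]), (0.185, [332.1, 319.9]), (0.195, [332.2, 316.4])]
```

Tip offset is about 40 mm (bounded 33–53). Next I refine the handle's axis from dark-pixel profiles in the first pictures.

Run:
```python
from h import *
pr=[.4481,-.2550,0,np.radians(-55.53)]
for c,z in(("top",60),("side",60),("side",55)):
    g=cv2.cvtColor(cv2.imread(f"pics/{c}0.png"),cv2.COLOR_BGR2GRAY).astype(np.float32)
    def sm(a,b):
        uv=proj(c,W(pr,[(a,b,z)])).astype(np.float32); return float(cv2.remap(g,uv[:,:1],uv[:,1:],cv2.INTER_LINEAR)[0,0])
    xs=np.array([-26,-22,-18,-14,-10,-6,-2,2,6,10,14,18,22,26.]);cs=[]
    for x in xs:
        ys=np.arange(-18,18.1,1.); w=np.clip(120-np.array([sm(x,y) for y in ys]),0,None); cs.append((ys*w).sum()/w.sum())
    p=np.polyfit(xs,cs,1); print(c,z,"slope",np.degrees(p[0]),"mid",p[1],np.std(cs-np.polyval(p,xs)))
    print([(int(x),int(np.mean([sm(x,p[1]+o) for o in(-3,0,3)]))) for x in np.arange(-64,70,4)])
```

```text
top 60 slope -1.0385486091988012 mid -1.912220372273065 0.2678784017817326
[(-64, 116), (-60, 108), (-56, 98), (-52, 85), (-48, 85), (-44, 90), (-40, 90), (-36, 88), (-32, 91), (-28, 89), (-24, 90), (-20, 90), (-16, 90), (-12, 90), (-8, 92), (-4, 90), (0, 92), (4, 93), (8, 91), (12, 92), (16, 93), (20, 93), (24, 93), (28, 94), (32, 96), (36, 96), (40, 95), (44, 98), (48, 109), (52, 125), (56, 147), (60, 165), (64, 168), (68, 168)]
side 60 slope -2.0073148580008238 mid 7.045927819287118 0.32770944373563643
[(-64, 73), (-60, 33), (-56, 15), (-52, 13), (-48, 14), (-44, 16), (-40, 20), (-36, 21), (-32, 20), (-28, 15), (-24, 15), (-20, 15), (-16, 15), (-12, 15), (-8, 14), (-4, 14), (0, 14), (4, 14), (8, 14), (12, 14), (16, 14), (20, 15), (24, 15), (28, 17), (32, 26), (36, 43), (40, 67), (44, 98), (48, 138), (52, 169), (56, 192), (60, 197), (64, 202), (68, 202)]
side 55 slope -1.3892070943081527 mid 3.781895722184935 0.3303211825888841
[(-64, 137), (-60, 81), (-56, 40), (-52, 17), (-48, 13), (-44, 13), (-40, 15), (-36, 21), (-32, 25), (-28, 24), (-24, 20), (-20, 15), (-16, 14), (-12, 14), (-8, 14), (-4, 14), (0, 14), (4, 14), (8, 13), (12, 14), (16, 13), (20, 13), (24, 15), (28, 15), (32, 17), (36, 24), (40, 41), (44, 66), (48, 97), (52, 126), (56, 164), (60, 186), (64, 199), (68, 202)]
```

Request:
apply_moves(
  plan=[
    [0,[0,0,0],0.95],
    [0,[0,0,0],0.95],
    [0,[0,0,0],0.95],
    [0,[0,0,0],0.95],
    [0,[0,0,0],0.95],
    [0,[0,0,0],0.95],
    [0,[0,0,0],0.95],
    [0,[0,0,0],0.95],
    [0,[0,0,0],0.95],
    [0,[0,0,0],0.95],
    [0,[0,0,0],0.95],
    [0,[0,0,0],0.98],
  ],
)

```text
time_s: 24.98
tcp_pos: [0.483, -0.2027, 0.1054]
eef_rot: [180.0, -0.0, 33.4]
contact_force: [0.3, -1.1, 0.5]
gripper_width: 0.0875
```

Request:
apply_moves(
  plan=[
    [0,[-0.6,0.25,0],0],
    [0,[-0.56,0.2,0],0],
    [0,[0,0,0.8],0],
    [0,[0,0,0.7],0],
    [0,[0,0,0],0],
    [0,[0,0,0],0],
  ],
)

```text
time_s: 25.72
tcp_pos: [0.4481, -0.254, 0.0309]
eef_rot: [179.9, -0.0, 33.6]
contact_force: [-0.7, -0.1, 0.7]
gripper_width: 0.0876
```

```bash
python3 snap.py q; python3 z.py pics/side_q.png 315 120 395 220 6 pics/sq.png; python3 z.py pics/top_q.png 360 180 450 260 8 pics/tq.png; python3 z.py pics/top_q.png 280 140 345 235 6 pics/tq2.png
```

```text
25.725 [ 0.4481 -0.254   0.0309] [ 1.7993e+02 -5.0000e-02  3.3590e+01] [-0.7 -0.1  0.7] 0.08762962069547627 [  -7.7   14.8  -30.9    0.   -44.2 -138.8]
```

View pics/sq.png

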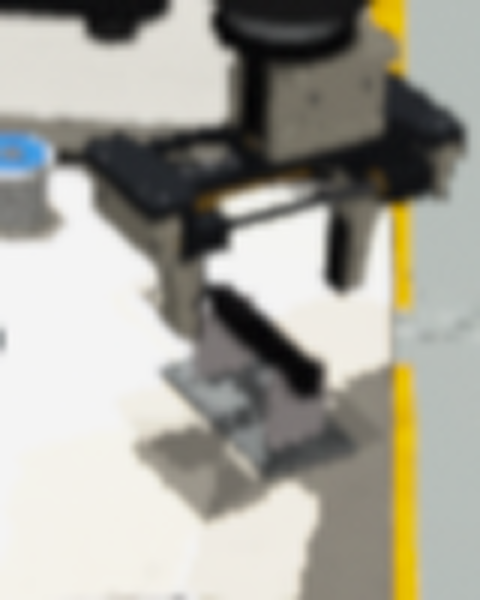

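View pics/tq.png

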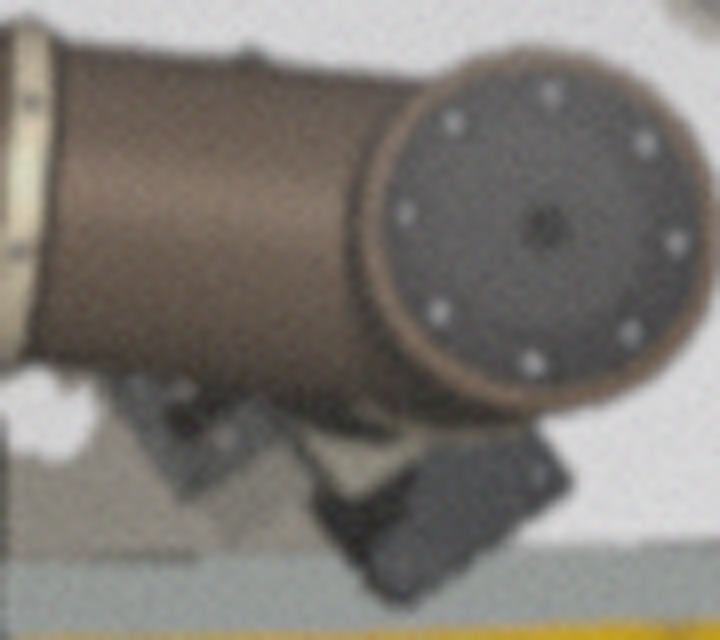

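View pics/tq2.png

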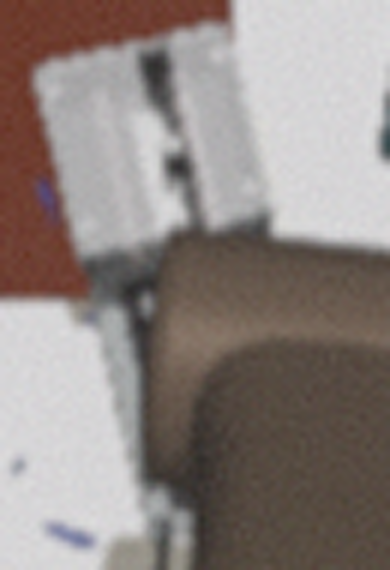

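Both fingers straddle the handle. Tips are at side pixels about (346,176) and (372,168), and their midpoint gives the tip height.

Run:
```python
from h import *
y=np.radians(33.6); tx=np.array([np.cos(y),np.sin(y)]); p=np.array([.4481,-.254])
for z in(.03,.05,.06,.07,.08,.09): print(z,proj("side",[[*p,z]])[0].round(1),[proj("side",[[*(p+s*tx*d),z]])[0].round(1).tolist() for d in(.044,.055) for s in(1,-1)])
```

```text
0.03 [357.8 181.9] [[346.4, 185.3], [369.0, 178.6], [343.5, 186.1], [371.7, 177.8]]
0.05 [358.2 176.8] [[346.7, 180.2], [369.4, 173.6], [343.8, 181.0], [372.2, 172.8]]
0.06 [358.4 174.3] [[346.8, 177.6], [369.7, 171.1], [343.9, 178.4], [372.5, 170.3]]
0.07 [358.6 171.7] [[347.0, 175.0], [369.9, 168.5], [344.0, 175.8], [372.7, 167.7]]
0.08 [358.8 169.1] [[347.1, 172.4], [370.1, 165.9], [344.2, 173.2], [372.9, 165.1]]
0.09 [359.  166.5] [[347.3, 169.7], [370.4, 163.3], [344.3, 170.6], [373.2, 162.5]]
```

Tips are 39 mm above the reported TCP, and the jaws are centred on the handle. I descend and grip.

Request:
apply_moves(
  plan=[
    [0,[0,0,0.4],0],
    [60,[0,0,0.3],0],
    [100,[0,0,0.08],0],
    [235,[0,0,0],0],
    [235,[0,0,0],0],
    [235,[0,0,0],0],
    [235,[0,0,0],0],
    [235,[0,0,0],0],
    [235,[0,0,0],0],
    [235,[0,0,0],0],
    [235,[0,0,0],0],
  ],
  squeeze=40,
)

```text
time_s: 27.2
tcp_pos: [0.4469, -0.2539, -0.0096]
eef_rot: [-180.0, 0.0, 33.5]
contact_force: [-0.3, 0.0, 0.9]
gripper_width: 0.0135
```

```bash
python3 snap.py r; python3 z.py pics/side_r.png 315 120 395 220 6 pics/sr.png
```

```text
27.2 [ 0.4469 -0.2539 -0.0096] [-1.7999e+02  1.0000e-02  3.3540e+01] [-0.3  0.   0.9] 0.013540962807617933 [  -7.7   18.2  -33.2    0.   -38.6 -138.8]
```

View pics/sr.png

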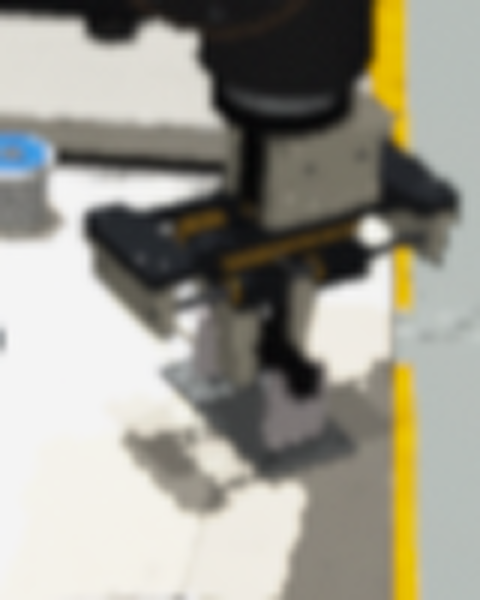

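The rod is gripped (13.5 mm) at TCP (0.447,-0.254,-0.0096), yaw 33.5; I note this for the return. I lift it straight up and measure the post from the first top picture.

Request:
apply_moves(
  plan=[
    [235,[0,0,-0.2],0],
    [235,[0,0,-0.5],0],
    [235,[0,0,-0.8],0],
    [235,[0,0,-0.7],0],
    [235,[0,0,-0.2],0],
    [235,[0,0,0],-0.9],
    [235,[0,0,0],-0.9],
    [235,[0,0,0],-0.9],
    [235,[0,0,0],-0.9],
    [235,[0,0,0],-0.9],
    [235,[0,0,0],-0.9],
    [235,[0,0,0],-0.9],
  ],
)

```text
time_s: 28.8
tcp_pos: [0.4465, -0.2537, 0.1097]
eef_rot: [-179.9, -0.0, 71.5]
contact_force: [-0.1, -0.4, -1.1]
gripper_width: 0.0139
```

Request:
apply_moves(
  plan=[
    [235,[0,0,0],-0.9],
    [235,[0,0,0],-0.9],
    [235,[0,0,0],-0.9],
    [235,[0,0,0],-0.9],
    [235,[0,0,0],-0.9],
    [235,[0,0,0],-0.63],
    [235,[0,0,0],0],
  ],
)

```text
time_s: 29.68
tcp_pos: [0.4466, -0.2537, 0.1098]
eef_rot: [-179.9, -0.0, 102.1]
contact_force: [0.2, 0.2, -1.2]
gripper_width: 0.0134
```

```bash
python3 snap.py s; python3 z.py pics/side_s.png 255 60 395 220 5 pics/ss.png
python3 - <<'E'
from h import *
pf=[.522,-.010,0,np.radians(12.1)]
t=cv2.imread("pics/top0.png")
post=[[( 118+5*np.cos(a),-10+5*np.sin(a),85),(118+5*np.cos(a+.5),-10+5*np.sin(a+.5),85)] for a in np.arange(0,6.28,.5)]
tong=rect(66,160,-25,5,30)
overlay(t,"top",pf,post+rect(66,166,-46,46,98)+rect(-54.5,54.5,-25,25,8),(280,140,345,235),8,"pics/post.png")
E
```

```text
29.675 [ 0.4466 -0.2537  0.1098] [-1.7995e+02 -4.0000e-02  1.0209e+02] [ 0.2  0.2 -1.2] 0.013383441074019568 [ -7.7   9.2 -25.6  -0.  -55.2 -70.2]
```

View pics/ss.png

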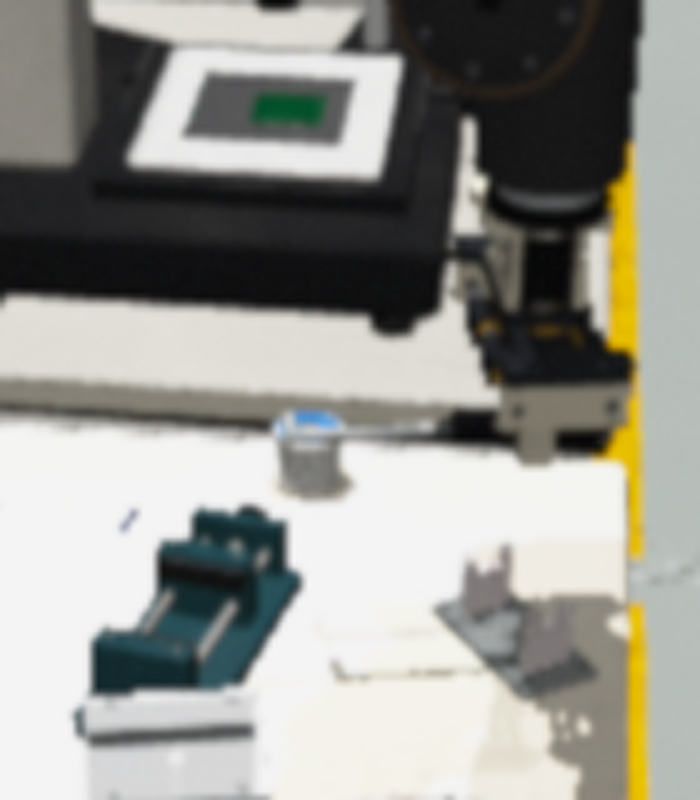

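View pics/post.png

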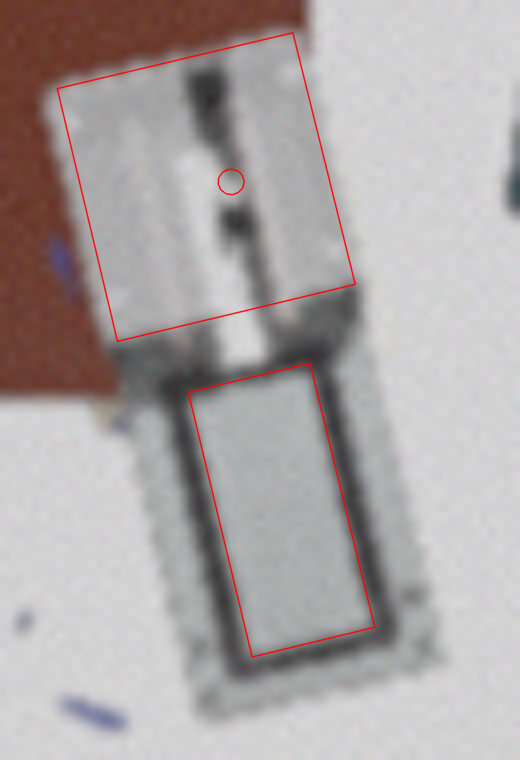

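The rod is level in the grip, the rest empty. I move to the staging point in front of the hood, high, then look.

Request:
apply_moves(
  plan=[
    [235,[0.8,0,0],0],
    [235,[0.8,0,0],0],
    [235,[0.8,0.1,0],0],
    [235,[0.8,0.1,0],0],
    [235,[0.8,0.1,0],0],
    [235,[0.8,0.1,0],0],
    [235,[0.15,0.12,0],0],
    [235,[0,0,0.5],0],
    [235,[0,0,0.4],0],
    [235,[0,0,0],0],
    [235,[0,0,0],0],
  ],
)

```text
time_s: 31.15
tcp_pos: [0.4211, -0.0067, 0.0659]
eef_rot: [180.0, 0.0, 102.1]
contact_force: [0.3, -0.2, -0.6]
gripper_width: 0.0134
```

```bash
python3 snap.py t; python3 z.py pics/side_t.png 265 150 385 260 6 pics/st.png;  python3 z.py pics/top_t.png 280 140 345 235 8 pics/tt.png
```

```text
31.15 [ 0.4211 -0.0067  0.0659] [1.7998e+02 1.0000e-02 1.0209e+02] [ 0.3 -0.2 -0.6] 0.013384287989965568 [  26.2    3.4  -39.6    0.   -47.1 -104.1]
```

View pics/st.png

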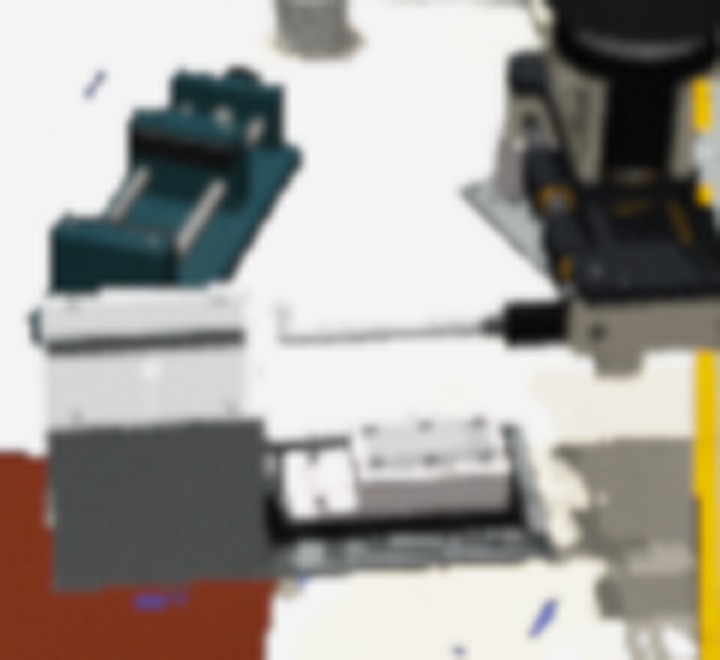

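View pics/tt.png

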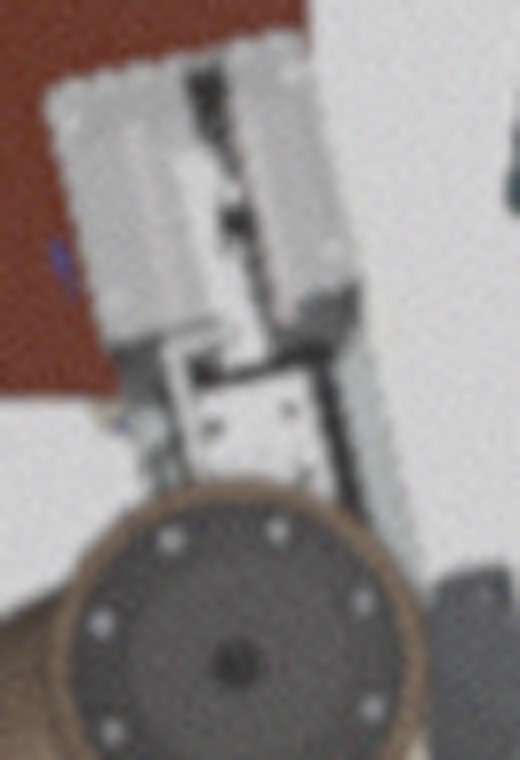

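The hook shows in top at (165–225,335) and in side at bend (312.1,205.4), tip (312,200.8). The post's bright top is near top crop (232,190). I check these against prediction.

Run:
```python
from h import *
y=np.radians(12.1)
p=[.4211,-.0067,.0659+.0596,y]
m=[(150,0,0),(150,-26,0),(50,0,0)]
print("side",proj("side",W(p,m)).round(1).tolist()); tp=proj("top",W(p,m)); print("top crop",((tp-[280,140]+.5)*8-.5).round(0).tolist())
pf=[.522,-.010,0,y]
print("post top crop",((proj("top",W(pf,[(118-b,-10,85) for b in(0,3,6)]))-[280,140]+.5)*8-.5).round(0).tolist())
t=cv2.imread("pics/top_t.png")
overlay(t,"top",p,[((50,0,0),(150,0,0)),((150,0,0),(150,-26,0))],(280,140,345,235),8,"pics/tt2.png")
```

```text
side [[312.8, 206.3], [311.8, 200.7], [349.0, 204.2]]
top crop [[179.0, 352.0], [247.0, 335.0], [242.0, 615.0]]
post top crop [[231.0, 181.0], [233.0, 189.0], [234.0, 196.0]]
```

View pics/tt2.png

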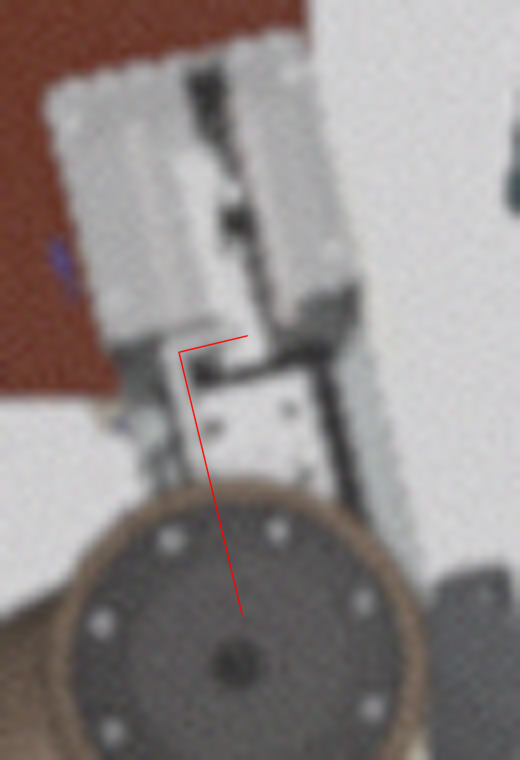

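Relative to the post, the hook is within about 2.5 mm of the model in y, inside my margins. I lower to rod height 70 mm and go in along the +y side.

Request:
apply_moves(
  plan=[
    [235,[0,0,0.5],0],
    [235,[0,0,0.5],0],
    [235,[0,0,0.11],0],
    [235,[0,0,0],0],
    [235,[0,0.3,0],0],
    [235,[0,0.3,0],0],
  ],
)

```text
time_s: 32.0
tcp_pos: [0.4521, 0.0005, 0.0109]
eef_rot: [179.9, -0.0, 102.2]
contact_force: [0.4, 0.1, -1.4]
gripper_width: 0.0141
```

```bash
python3 snap.py u; python3 z.py pics/side_u.png 265 150 385 260 6 pics/su.png;  python3 z.py pics/top_u.png 280 140 345 235 8 pics/tu.png
```

```text
32.0 [0.4521 0.0005 0.0109] [ 1.7986e+02 -2.0000e-02  1.0215e+02] [ 0.4  0.1 -1.4] 0.014117471703687311 [  25.2   11.2  -39.8    0.   -38.8 -103.1]
```

View pics/su.png

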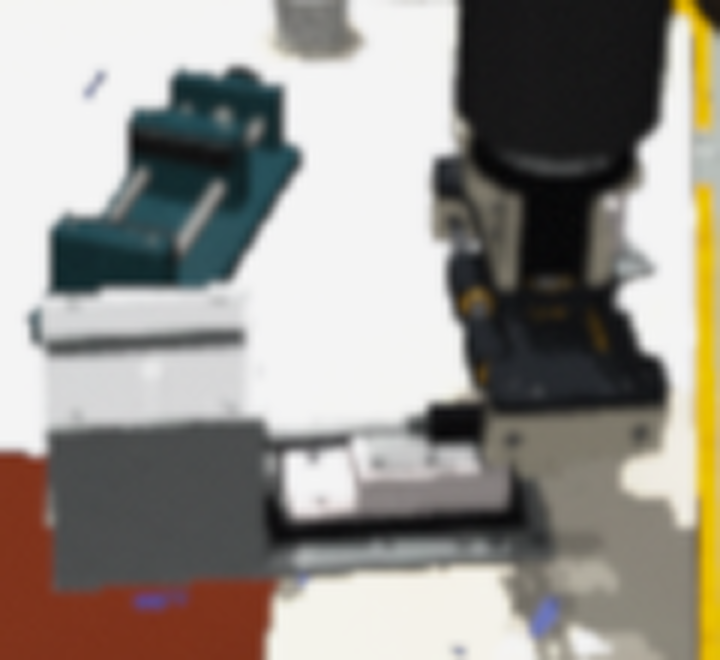

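View pics/tu.png

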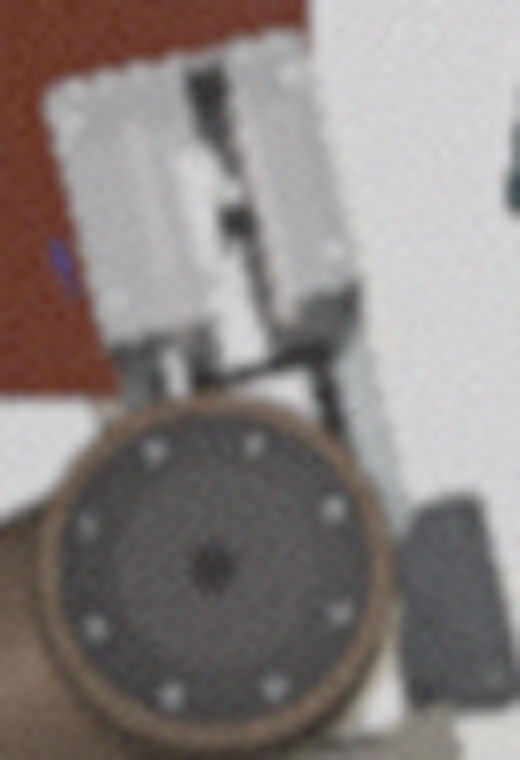

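The rod enters the mouth at top crop (175,370), clear of the post line. I push on to the full depth.

Request:
apply_moves(
  plan=[
    [235,[0,0.3,0],0],
    [235,[0,0.3,0],0],
    [235,[0,0.3,0],0],
    [235,[0,0.16,0],0],
    [235,[0,0,0],0],
  ],
)

```text
time_s: 32.72
tcp_pos: [0.502, 0.011, 0.0096]
eef_rot: [-180.0, 0.0, 102.1]
contact_force: [0.4, 0.6, -2.1]
gripper_width: 0.0137
```

```bash
python3 snap.py v
python3 - <<'E'
from h import *
y=np.radians(12.1); pf=[.522,-.010,0,y]
from plant import get_state
s=get_state()["tcp_pos"]; p=[s[0],s[1],s[2]+.0596,y]
c,sn=np.cos(y),np.sin(y); d=s[:2]-[.522,-.01]; print("handle in pocket",c*d[0]+sn*d[1],-sn*d[0]+c*d[1])
t=cv2.imread("pics/top_v.png")[140:235,280:345]
g=cv2.resize(t,None,fx=8,fy=8,interpolation=cv2.INTER_CUBIC).astype(float); cv2.imwrite("pics/tv.png",np.clip((g-90)*1.8,0,255).astype(np.uint8))
tp=proj("top",W(p,[(150,0,0),(150,-26,0)])); print(((tp-[280,140]+.5)*8-.5).round(0).tolist())
E
```

```text
32.725 [0.502  0.011  0.0096] [-179.97    0.    102.11] [ 0.4  0.6 -2.1] 0.013722843855822543 [  23.7   15.6  -33.6   -0.   -40.8 -101.6]
handle in pocket -0.016058442541865156 0.02466539075341432
[[135.0, 171.0], [200.0, 156.0]]
```

View pics/tv.png

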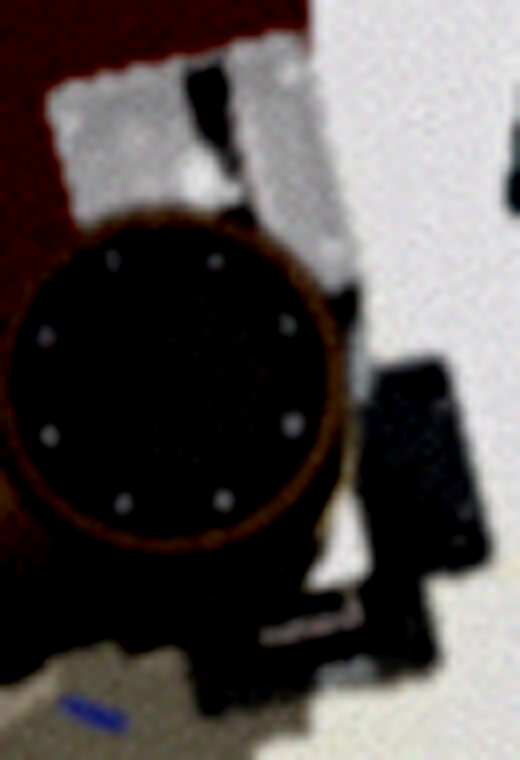

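No contact. The hook is at x about 134 mm, behind the post. I move sideways across it.

Request:
apply_moves(
  plan=[
    [235,[-0.15,0,0],0],
    [235,[-0.15,0,0],0],
    [235,[-0.15,0,0],0],
    [235,[0,0,0],0],
  ],
)

```text
time_s: 33.33
tcp_pos: [0.5064, -0.0118, 0.0099]
eef_rot: [180.0, 0.0, 102.1]
contact_force: [-0.8, -0.3, -1.5]
gripper_width: 0.0139
```

Request:
apply_moves(
  plan=[
    [235,[0,-0.08,0],0],
    [235,[0,-0.1,0],0],
    [235,[0,-0.1,0],0],
    [235,[0,-0.1,0],0],
    [235,[0,-0.1,0],0],
    [235,[0,0,0],0],
  ],
)

```text
time_s: 34.08
tcp_pos: [0.4825, -0.0161, 0.0099]
eef_rot: [-180.0, -0.0, 102.1]
contact_force: [0.5, -0.2, -1.3]
gripper_width: 0.0139
```

```bash
python3 snap.py w; python3 z.py pics/top_w.png 280 140 345 235 8 pics/tw.png
```

```text
34.075 [ 0.4825 -0.0161  0.0099] [-179.99   -0.    102.13] [ 0.5 -0.2 -1.3] 0.013903274441198621 [ 21.5  13.9 -36.   -0.  -40.  -99.4]
```

View pics/tw.png

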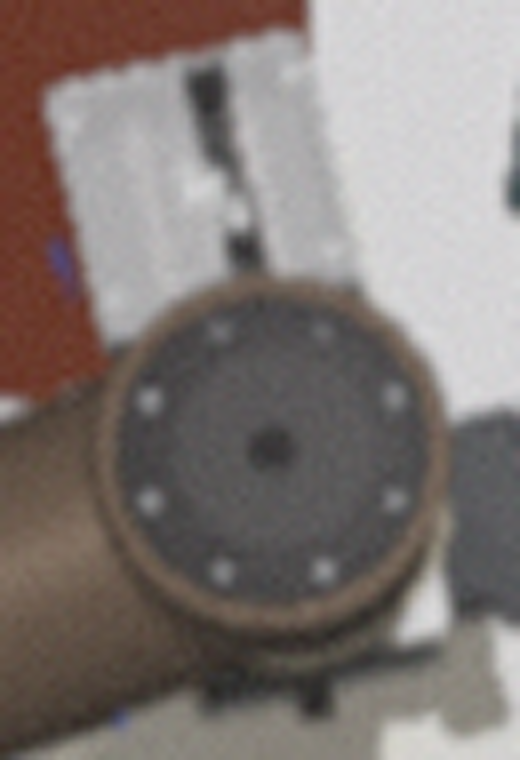

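The post's bright top moved from (232,190) to (237,213): the bolt is following. I continue.

Request:
apply_moves(
  plan=[
    [235,[0,-0.1,0],0],
    [235,[0,-0.1,0],0],
    [235,[0,-0.1,0],0],
    [235,[0,-0.08,0],0],
    [235,[0,0,0],0],
  ],
)

```text
time_s: 34.8
tcp_pos: [0.4636, -0.0203, 0.0098]
eef_rot: [-180.0, -0.0, 102.1]
contact_force: [0.5, -0.1, -0.8]
gripper_width: 0.0134
```

```bash
python3 snap.py x; python3 z.py pics/top_x.png 280 140 345 235 8 pics/tx.png;python3 z.py pics/side_x.png 265 170 385 260 6 pics/sx.png
```

```text
34.8 [ 0.4636 -0.0203  0.0098] [-179.96   -0.    102.12] [ 0.5 -0.1 -0.8] 0.013438349913930678 [ 21.9  12.4 -38.3  -0.  -39.3 -99.8]
```

View pics/tx.png

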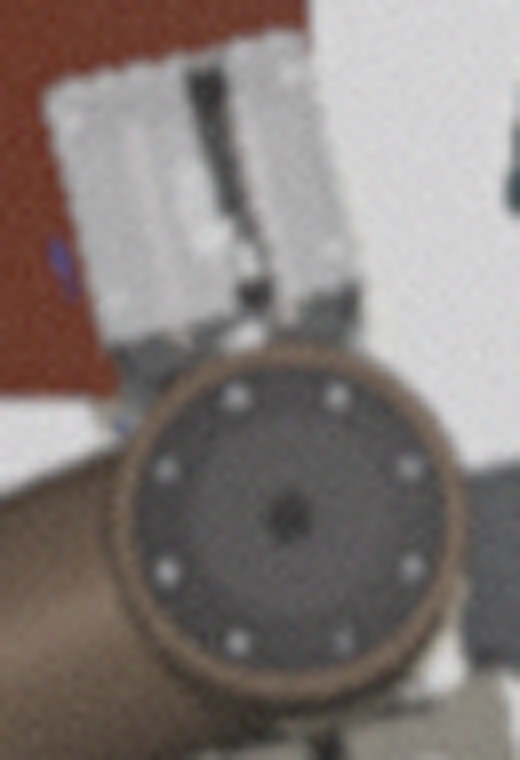

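View pics/sx.png

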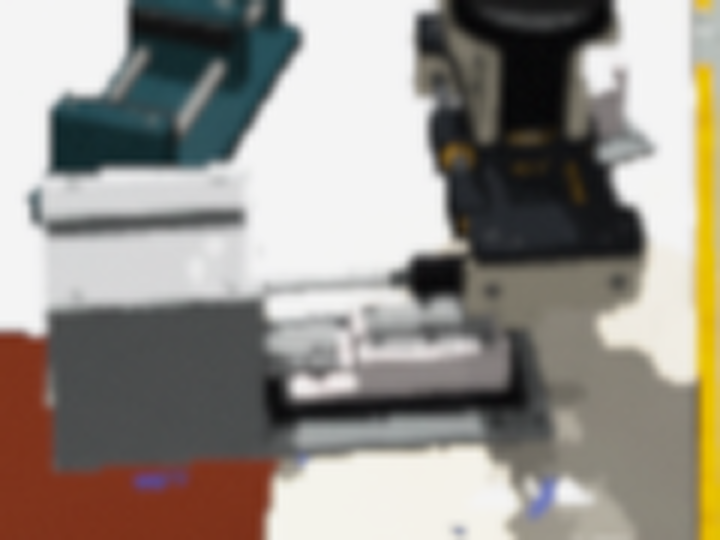

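The bolt has moved about 24 mm and the tongue shows over the ledge (side crop 275–335, 320–370). I go on in small steps, watching for the stop.

Request:
apply_moves(
  plan=[
    [235,[0,-0.06,0],0],
    [235,[0,-0.06,0],0],
    [235,[0,0,0],0],
  ],
)

```text
time_s: 35.28
tcp_pos: [0.4611, -0.0206, 0.0106]
eef_rot: [179.7, -0.0, 102.2]
contact_force: [8.5, -0.2, -3.6]
gripper_width: 0.0135
```

Request:
apply_moves(
  plan=[
    [235,[0,-0.06,0],0],
    [235,[0,0,0],0],
  ],
)

```text
time_s: 35.52
tcp_pos: [0.461, -0.0203, 0.0115]
eef_rot: [179.5, -0.0, 102.2]
contact_force: [13.7, 0.1, -4.7]
gripper_width: 0.0139
```

Request:
apply_moves(
  plan=[
    [235,[0,-0.04,0],0],
    [235,[0,0,0],0],
  ],
)

```text
time_s: 35.78
tcp_pos: [0.4609, -0.0202, 0.0121]
eef_rot: [179.3, -0.0, 102.2]
contact_force: [16.9, 1.0, -3.0]
gripper_width: 0.0131
```

A hard stop at 8–17 N with the hook where the post should be at 82 mm. I verify by picture.

```bash
python3 snap.py y
python3 - <<'E'
from h import *
y=np.radians(12.1); pf=[.522,-.010,0,y]
print(((proj("top",W(pf,[(118-b,-10,85) for b in(0,3,24,30,33,36)]))-[280,140]+.5)*8-.5).round(0).tolist())
print(((proj("side",W(pf,[(x,yy,22.5) for x in(20,30) for yy in(-25,5)]))-[295,190]+.5)*11-.5).round(0).tolist())
E
python3 z.py pics/top_y.png 280 140 345 235 8 pics/ty.png;python3 z.py pics/side_y.png 295 190 365 245 11 pics/sy.png
```

```text
35.775 [ 0.4609 -0.0202  0.0121] [ 1.7928e+02 -2.0000e-02  1.0224e+02] [16.9  1.  -3. ] 0.013086924082880438 [  22.2   11.5  -39.2    0.2  -38.6 -100.1]
[[231.0, 181.0], [233.0, 189.0], [245.0, 242.0], [249.0, 257.0], [251.0, 264.0], [253.0, 272.0]]
[[299.0, 375.0], [312.0, 446.0], [262.0, 377.0], [274.0, 449.0]]
```

View pics/ty.png

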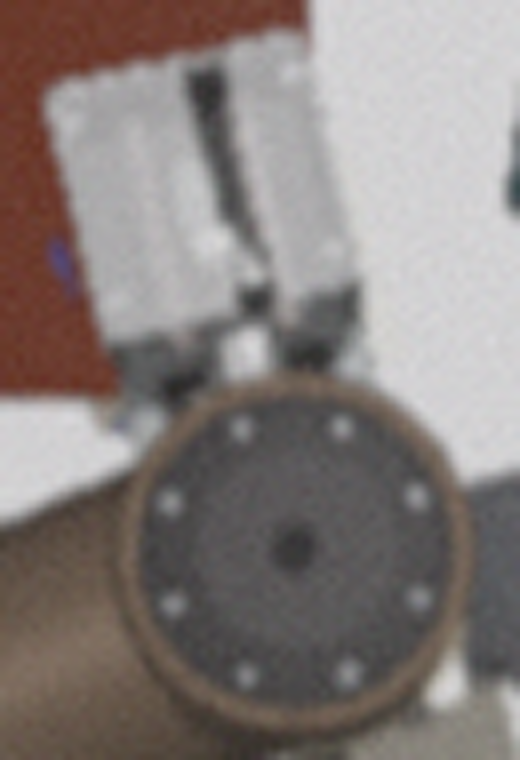

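View pics/sy.png

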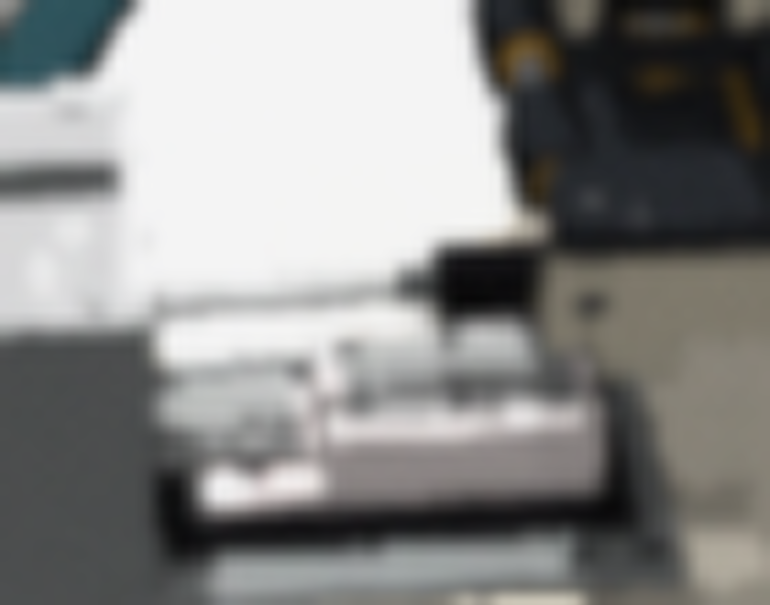

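The post top is at (253,270), matching slide = 36 mm, and the tongue lies over the ledge. Now I unhook: back off in +x, then +y, then out.

Request:
apply_moves(
  plan=[
    [235,[0,0.12,0],0],
    [235,[0,0.12,0],0],
    [235,[0,0.1,0],0],
    [235,[0,0,0],0],
    [235,[0.15,0,0],0],
    [235,[0.15,0,0],0],
    [235,[0.16,0,0],0],
    [235,[0,0,0],0],
  ],
)

```text
time_s: 36.88
tcp_pos: [0.4653, 0.0044, 0.01]
eef_rot: [180.0, -0.0, 102.2]
contact_force: [0.2, -0.2, -0.9]
gripper_width: 0.014
```

Request:
apply_moves(
  plan=[
    [235,[0,-0.2,0],0],
    [235,[0,-0.25,0],0],
    [235,[0,-0.25,0],0],
    [235,[0,-0.25,0],0],
    [235,[0,0,0],0],
    [235,[0,0,-0.4],0],
    [235,[0,0,-0.8],0],
    [235,[0,0,-0.8],0],
    [235,[0,0,0],0],
  ],
)

```text
time_s: 38.0
tcp_pos: [0.4216, -0.0054, 0.1129]
eef_rot: [179.6, -0.1, 102.2]
contact_force: [0.6, 0.6, -2.1]
gripper_width: 0.0132
```

```bash
python3 snap.py aa
python3 - <<'E'
from h import *
from plant import get_state
s=get_state()["tcp_pos"]; y=np.radians(12.15)
print("side rod pred",proj("side",W([s[0],s[1],s[2]+.0596,y],[(150,0,0),(150,-26,0),(50,0,0)])).round(1).tolist())
E
python3 z.py pics/top_aa.png 280 130 345 225 8 pics/taa.png;python3 z.py pics/side_aa.png 265 140 385 245 6 pics/saa.png
```

```text
38.0 [ 0.4216 -0.0054  0.1129] [ 1.7961e+02 -5.0000e-02  1.0215e+02] [ 0.6  0.6 -2.1] 0.013174138088472634 [ 2.640e+01 -4.000e-01 -3.600e+01  1.000e-01 -5.400e+01 -1.043e+02]
side rod pred [[313.6, 193.3], [312.6, 187.8], [350.6, 191.3]]
```

View pics/taa.png

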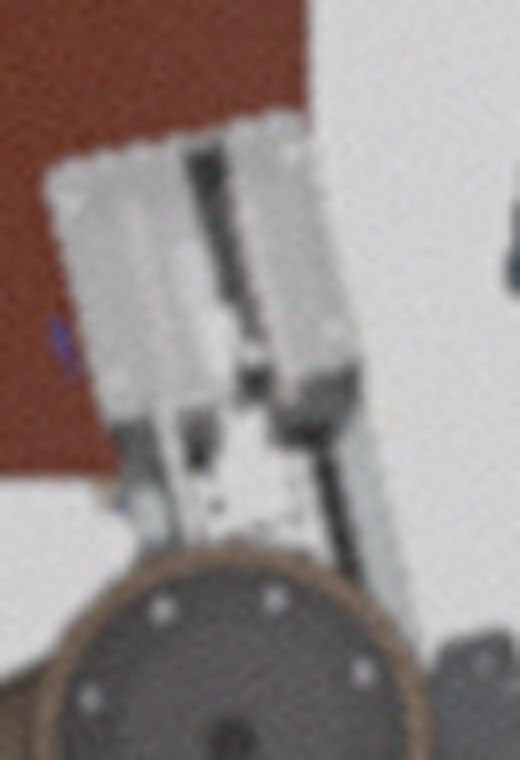

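View pics/saa.png

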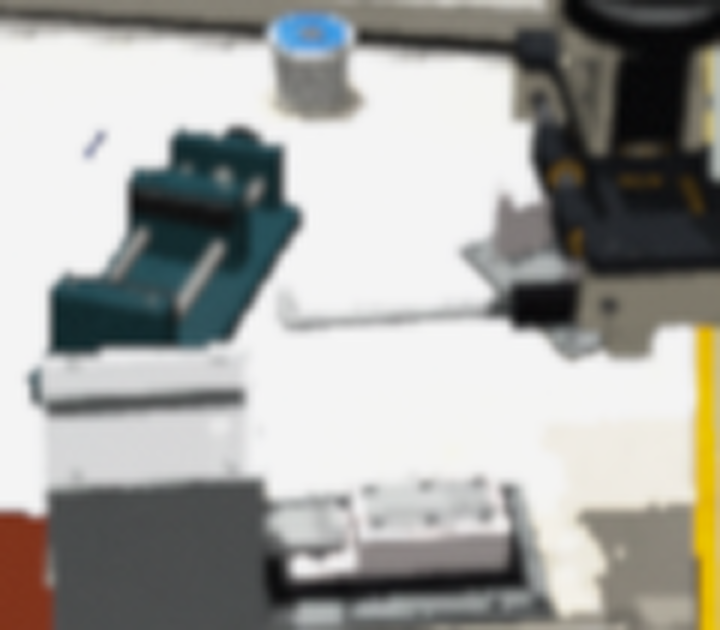

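The bolt stays home (post at (253,352) with this crop's 80 px shift, so 272). The rod droops slightly (under 2°) but is held. I carry it back over the rest.

Request:
apply_moves(
  plan=[
    [235,[-0.7,-0.1,0],0],
    [235,[-0.8,-0.1,0],0],
    [235,[-0.8,-0.1,0],0],
    [235,[-0.8,-0.1,0],0],
    [235,[-0.8,-0.1,0],0],
    [235,[-0.8,-0.05,0],0],
    [235,[-0.26,0,0],0],
    [235,[0,0,0],0.9],
    [235,[0,0,0],0.9],
    [235,[0,0,0],0.9],
    [235,[0,0,0],0.9],
    [235,[0,0,0],0.9],
  ],
)

```text
time_s: 39.6
tcp_pos: [0.4435, -0.2539, 0.1086]
eef_rot: [-179.9, -0.0, 75.0]
contact_force: [0.1, -0.9, -1.2]
gripper_width: 0.014
```

Request:
apply_moves(
  plan=[
    [235,[0,0,0],0.9],
    [235,[0,0,0],0.9],
    [235,[0,0,0],0.9],
    [235,[0,0,0],0.9],
    [235,[0,0,0],0.9],
    [235,[0,0,0],0.9],
    [235,[0,0,0],0.9],
    [235,[0,0,0],0.63],
    [235,[0,0,0],0],
    [235,[0,0,0],0],
  ],
)

```text
time_s: 40.85
tcp_pos: [0.4439, -0.2542, 0.1093]
eef_rot: [-180.0, 0.0, 33.6]
contact_force: [0.4, -0.1, -1.2]
gripper_width: 0.0138
```

```bash
python3 snap.py ab
```

```text
40.85 [ 0.4439 -0.2542  0.1093] [-1.7995e+02  4.0000e-02  3.3640e+01] [ 0.4 -0.1 -1.2] 0.013831194026069487 [  -7.8    9.1  -25.9   -0.   -55.1 -138.6]
```

Request:
apply_moves(
  plan=[
    [235,[0.05,0.02,0.3],0],
    [235,[0,0,0.6],0],
    [235,[0,0,0.6],0],
    [235,[0,0,0.2],0],
    [235,[0,0,0],0],
    [235,[0,0,0],0],
  ],
)

```text
time_s: 41.7
tcp_pos: [0.4476, -0.2542, 0.0257]
eef_rot: [179.9, -0.1, 33.6]
contact_force: [-0.2, 0.2, -0.6]
gripper_width: 0.0139
```

```bash
python3 snap.py ac;python3 z.py pics/side_ac.png 315 120 395 220 6 pics/sac.png
```

```text
41.7 [ 0.4476 -0.2542  0.0257] [ 1.7994e+02 -5.0000e-02  3.3560e+01] [-0.2  0.2 -0.6] 0.013934984853273885 [  -7.7   15.2  -31.3    0.   -43.5 -138.7]
```

View pics/sac.png

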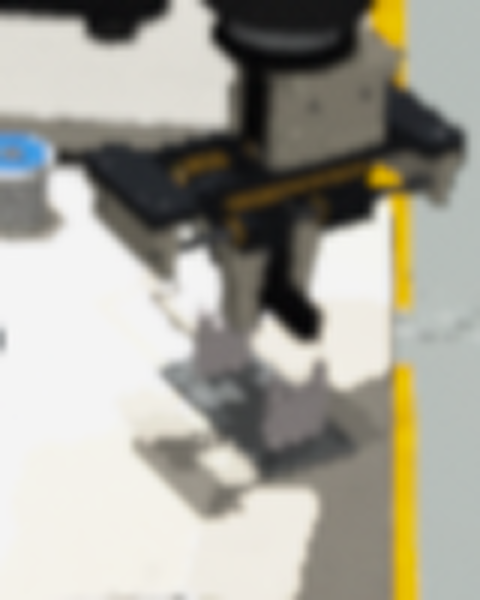

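The handle hovers over the notches. I lower the last 35 mm.

Request:
apply_moves(
  plan=[
    [235,[-0.01,0,0.25],0],
    [235,[0,0,0.2],0],
    [235,[0,0,0.1],0],
    [235,[0,0,0.08],0],
    [235,[0,0,0.06],0],
    [235,[0,0,0],0],
  ],
)

```text
time_s: 42.55
tcp_pos: [0.4463, -0.2543, -0.0093]
eef_rot: [-180.0, 0.0, 33.6]
contact_force: [-2.1, 0.9, 2.8]
gripper_width: 0.0138
```

At the recorded height with light contact. I release and rise.

Request:
apply_moves(
  plan=[
    [215,[0,0,0],0],
    [190,[0,0,0],0],
    [150,[0,0,0],0],
    [80,[0,0,0],0],
    [0,[0,0,0],0],
    [0,[0,0,0],0],
    [0,[0,0,-0.3],0],
    [0,[0,0,-0.7],0],
    [0,[0,0,-0.9],0],
    [0,[0,0,-0.6],0],
    [0,[0,0,0],0],
  ],
)

```text
time_s: 43.92
tcp_pos: [0.4483, -0.2548, 0.1191]
eef_rot: [179.7, -0.3, 33.6]
contact_force: [-0.2, -0.5, -0.1]
gripper_width: 0.0875
```

```bash
python3 snap.py ad;python3 z.py pics/side_ad.png 315 120 395 220 6 pics/sad.png;python3 z.py pics/top_ad.png 270 135 360 235 8 pics/tad.png
```

```text
43.925 [ 0.4483 -0.2548  0.1191] [179.73  -0.25  33.56] [-0.2 -0.5 -0.1] 0.08753634778710101 [  -7.7    8.6  -25.1    0.   -56.  -138.7]
```

View pics/sad.png

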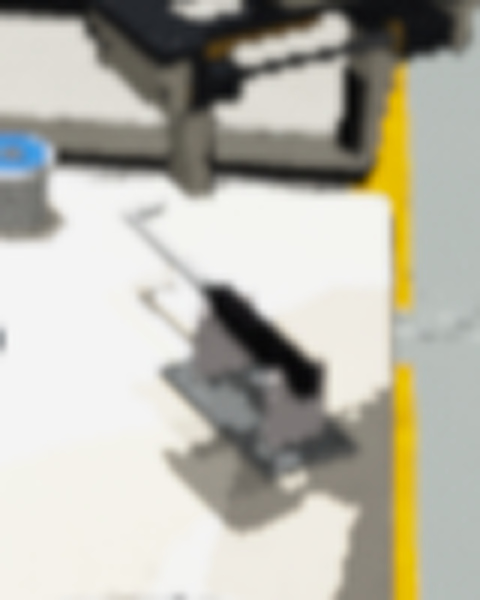

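View pics/tad.png

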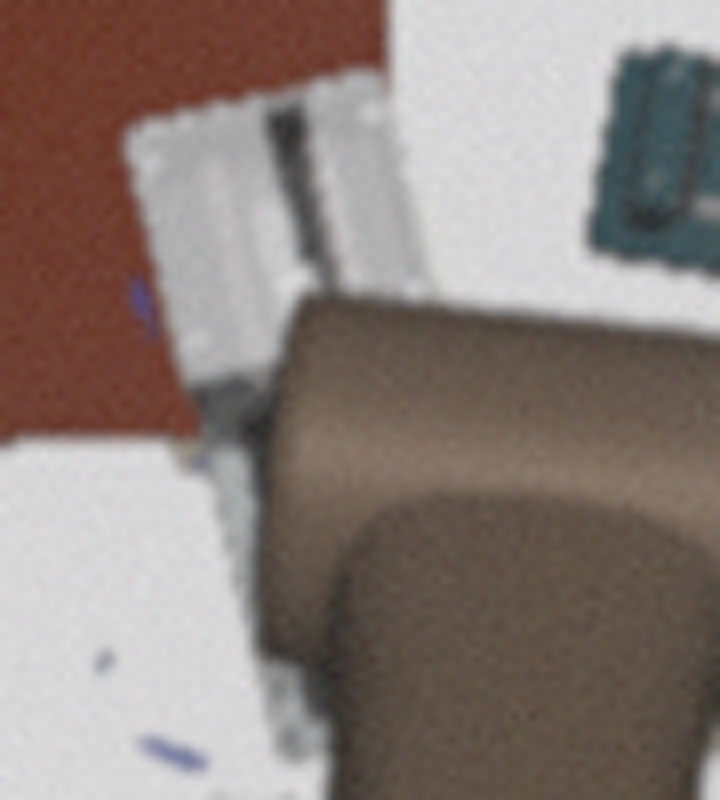

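The rod lies in both notches as at the start. As a last check I compare start and end images of the rod, housing and bystanders.

Run:
```python
import cv2,numpy as np
a=cv2.imread("pics/side0.png"); b=cv2.imread("pics/side_ad.png"); 
def cr(i,x0,y0,x1,y1,f): return cv2.resize(i[y0:y1,x0:x1],None,fx=f,fy=f,interpolation=cv2.INTER_CUBIC)
cv2.imwrite("pics/cmp.png",np.hstack([cr(a,330,148,380,205,8),cr(b,330,148,380,205,8)]))
cv2.imwrite("pics/fin.png",cr(b,295,195,365,245,11))
for n,(x0,y0,x1,y1) in dict(relay=(330,285,362,322),sink=(245,312,290,352),spool=(305,138,330,162)).items():
    p,_=cv2.phaseCorrelate(cv2.cvtColor(a[y0:y1,x0:x1],6).astype(np.float32),cv2.cvtColor(b[y0:y1,x0:x1],6).astype(np.float32)); print(n,np.round(p,2))
```

```text
relay [0.01 0.02]
sink [ 0.55 -0.04]
spool [ 0.47 -0.03]
```

View pics/cmp.png

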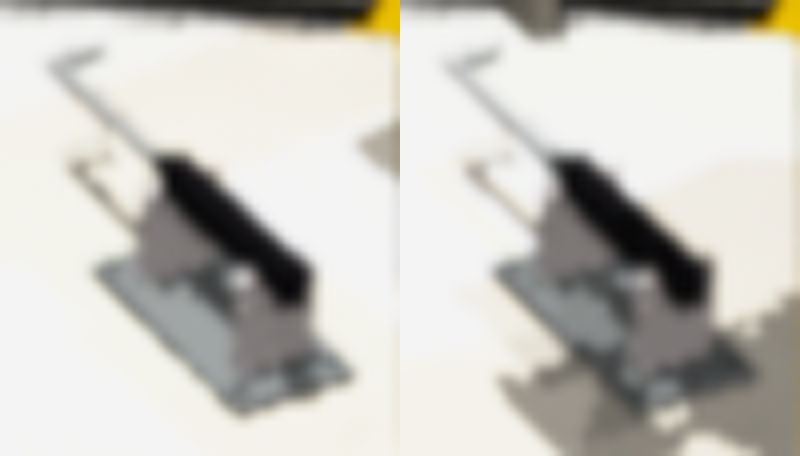

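View pics/fin.png

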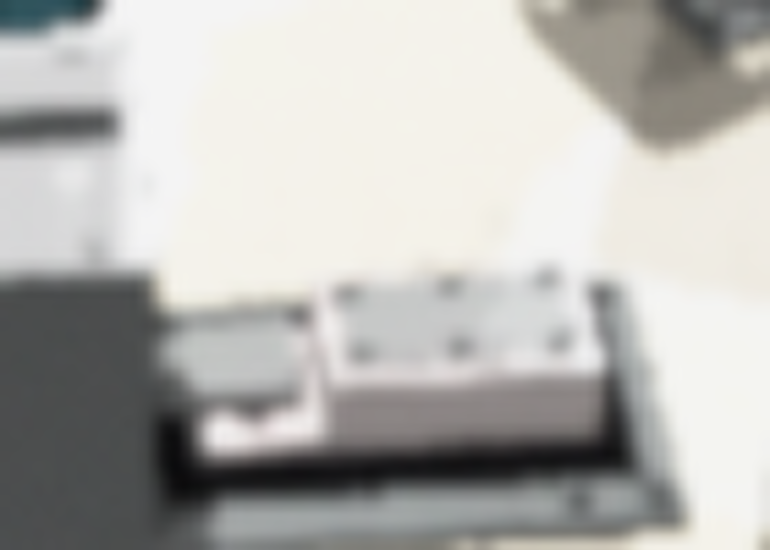

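The rod matches its starting place to within about 1 px, the tongue covers the ledge and the housing lies flat. I hand the job in.

```bash
python3 -c "
from plant import close_job
print(close_job())"
```

```text
the job is handed in; nothing more can be done
None
```

The job is done and handed in at about 44 s of the 66 s. The housing is seated in the pocket with its ledge toward the hood. The hooked rod drew the bolt to its stop, and the rod is back in both notches of its rest.

**What went differently than planned**
- **Grip height:** the real fingertips sit about 39 mm above the reported TCP, found from pictures and missed grips. My first two closes on the housing shut in the air above it.
- **Seating:** on the first try the ledge end stayed about 3 mm high, because I had read the pocket's yaw about 1° too small. I regripped, turned it 1° and it dropped in.
- **Rod in the grip:** it tilted by less than 2° under the pull on the bolt.

**Last checks**
- **Housing:** the last side picture shows it flat and square with the tongue over the ledge.
- **Bolt:** the pull ended on a hard stop at 8–17 N. The post was then where a 36 mm slide puts it, and a picture after unhooking showed it still there. In the last top picture the arm hid it.
- **Rod:** it matches its starting picture to about 1 px, roughly 2–3 mm.
- **Bystanders:** they moved 0.6 px at most. The 0.5 px readings for the heat sink and spool are close to noise.
- **Disagreement:** the two cameras differ by about 2–4 mm in y throughout, so I compared positions within one camera where the fit mattered.

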